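# Unhook a lug plate and clamp it in the welding jig

## Robot

A 6-joint arm with a two-finger parallel gripper is mounted at the origin on a cart in front of the work surface, level with it; the furniture and walls round the work are solid. World frame = base frame: x ahead of the robot, y to its left, z up, the work surface at z = 0. Lengths are in m, angles in degrees, forces in N, time in s.
With the tool pointing down it reaches from about 0.375 to 0.9 m from the base axis. Payload 3.1 kg.
Tool frame: the origin (TCP) lies on the centre line of the jaws, within the pads' length; the fingertips stand 22 mm ahead of it and the grasp point (between the pads) lies 3 mm ahead of it; x points along the fingers, y is the direction in which the jaws open and shut, and the axes are right-handed (so a half turn about x gives the same grasp; the last joint's range is limited). The gripper opens to 87 mm and grips with 3 to 60 N. Pads are 19 mm wide; open, the fingers measure 117 mm over their backs; the gripper's body (75 mm by 190 mm) begins 51 mm behind the grasp point.
Start: joints at [63.913, 30.224, 82.088, -0, 67.689, -10.227], TCP at [0.171, 0.601, 0.245] pointing down, gripper open.
Joint ranges: [-176.69, 176.69], [-43.24, 126.21], [12.49, 139.97], [-82, 262], [0, 151.66], [-163.58, 163.58]. Speed limits (degrees/s): [159.86, 159.86, 180, 180, 180, 180].

## Interface

Orientations are given as a 3x3 rotation matrix whose columns are the frame's x, y, z axes.
In Python, from plant import read_state, camera, close_job gives the robot as it stands. The module is installed in compiled form; this text tells all that it offers.
- The arm moves only by the tool servo_tool, never from a script. Its argument "increments" is a list of rows, each a list of 6 numbers: the shift along the tool's x, y, z in cm, then the turn, a rotation vector about the tool's x, y, z in rad. In form: [[x, y, z, rx, ry, rz], ...]. A call has 1 to 12 rows; each row shifts and turns the commanded pose from where the row before left it, along the tool's axes as they then stand; what a row does not reach is not made up. A row lasts 1/10 s, in which the tool goes at most 50 mm and 8.59 degrees, less where a joint would pass 70% of its speed; a pose out of reach is approached as far as the arm can. A call is refused whole if a number of a shift passes 5 or a number of a turn 0.15, either way. A call with a gripper value outside its range is refused whole. "grip" is the closure, from 0 (fully open) to 1 (shut), set as the call begins (left out, the last holds). The fingers move at their own pace and stop on an object; "squeeze" is the grip in N (left out, the last holds). Time passes only in rows, so rows that do not move let the fingers close. It gives the time, the measured TCP pose, the force and the opening at its end, in the units of the state.
- read_state(): the state, without advancing time (a new reading comes with each control period).
- camera(name): name is "side" or "top"; returns a dict with "color" (400x640x3 uint8, blue, green, red), "mtx" (3x3 intrinsics, pixels), "world_to_cam" (4x4, takes a point from world to camera coordinates). Camera axes: x right, y up, looking along -z (the intrinsics and any distortion apply to the point x, -y, -z); pixel columns grow to the right and rows downward; lengths in m; the calibration is good to about 2 mm. A picture is of the moment at which its call begins. There is no depth.
- close_job(): hands the job in, once; it reports no verdict.
The state is a dict: "clock": time; "joint_pos": joint angles; "dq": joint speeds; "joint_efforts": joint torques, N m; "position": TCP position; "orientation": TCP orientation; "contact_force": force on the tool from outside, world axes, zero at the start; "moment": the same for the moment, N m; "width": opening from 0.0 (shut) to 1.0 (fully open).
Only numpy, scipy, OpenCV 4.12 (cv2) and the standard library are available. Lean on these libraries where they do the work, as an engineer would, in place of code of your own. Each camera call takes 0.05 s, during which the arm holds its last target.

## Task

Take the aluminium lug plate off the barbed hook without forcing it over the barb, and stand it in the slot of the welding jig, eye at the top and seated on the slot's floor. Then turn the clamp knob clockwise until the cam presses the plate against the fence and the knob has then slipped on its clutch by a good 20 degrees, and leave the plate clamped. Do not disturb the square, the arrow-shaped magnet, the G clamp or the hammer lying near.

Things in the scene. Friction and masses are not known exactly. Their poses are not given: they have to be found in the camera images.
- lug_plate: Bare aluminium plate, 160 wide (x) x 100 tall (z) x 6 mm thick (y), 0.2 to 0.35 kg, with one round eye of 32 mm diameter midway along it. Origin: middle of the eye, mid-thickness; top edge 28 mm above it, bottom edge 72 below. It hangs by the eye, z up, y along the hook's rod; same either way round. Pinch it across the 6 mm at the top edge, about 55 mm to either side of the eye.
- hook_stand: Grey steel stand fixed to the table: foot 120 x 165 x 10 mm, 25 mm square post 219 mm tall. Origin: underside of the foot on the post's axis, z up. From the post a level rod, 8 mm diameter, axis 190 mm high, runs along the stand's -y (in its plane x = 0) to 80 mm from the post's axis. The plate hangs on it 42 to 62 mm out, its eye's top on the rod (origin 178 mm high).
- hook_bend (a point): On the hook's rod where its bend ends: 88.5 mm out from the post's axis (stand's -y), 196 mm high. From here the tip rises 40 mm straight, still slightly outwards, 80 degrees from level. Held upright the plate cannot pass it: raise it until the rod is at mid-eye, tilt it 35 to 50 degrees (best 44), lower edge away from the post and top towards it, and move it off along the rising tip.
- hook_tip (a point): Centre of the rounded end of the tip: 95 mm out from the post's axis, 235 mm high. Here a barb, 5 mm thick and 16 mm long, runs back and down towards the post, to a point 84 mm out and 224 mm high. Measured across the rising tip, rod and barb together are 15.7 mm: 4 mm to the outer side of the rod's axis, 11.7 mm to the post's side. Keep them near mid-eye when passing.
- jig: Dark steel jig fixed to the table, z up. Origin: underside, in the plane of the fence's face, midway along the slot. Base 230 mm along x, y = -115 to 35 mm, 15 mm high; slot along x. Fence on the +y side, 18 mm thick, 176 mm long, top 50 mm high; opposite, two lips 40 mm long at x = -66 and 66 mm, faces at y = -9 mm, tops 45 mm high; all with 5 mm lead-ins at the top.
- slot_floor (a point): On the slot's floor, midway along it, 3 mm from the fence (jig y = -3 mm), 15 mm above the table: the middle of the plate's bottom edge is here when it is seated and clamped (plate's origin then 87 mm high). Axes as the jig. Low end stops, 22 mm above the floor, stand 172 mm apart.
- knob_grip (a point): Middle of the clamp knob's black bar grip, on the cam's upright spindle (jig x = 0, y = -52 mm), 89 mm above the table. Bar 52 mm long (this frame's x), 14 mm thick (y), 28 mm high (14 above and below this point), over a 38 mm round clutch housing. Pinch it across the 14 mm from above and turn. The clamped plate's face is 46 mm from the spindle's axis, its top 115 mm high.
- clamp_cam (a joint): Angle of the eccentric cam (disc of 76 mm diameter between the lips), rad, growing clockwise seen from above; 0 to 0.25 at the start (open, slot free), stop at 2.4. Turns stiffly (0.08 N m) and stays where left. With the plate in the slot the cam meets it and stops at about 0.93.
- clamp_knob (a joint): Slip of the knob's clutch, rad, 0 at the start: how far the knob has turned on past the cam. Turned clockwise from above the knob takes the cam with it (this stays 0) until the plate stops the cam; then the clutch slips at 0.25 N m and this grows. Turned back, the knob takes the cam back.
- square: Bystander: engineer's square of bare steel, 100 x 135 x 16 mm, lying loose behind the work; origin: centre of its underside.
- arrow_magnet: Bystander: arrow-shaped welding magnet, 19 x 116 x 105 mm, standing loose on its long edge behind the work; origin: centre of its underside.
- g_clamp: Bystander: dark G clamp, 98 x 156 x 24 mm, lying loose; origin: centre of its underside.
- hammer: Bystander: hammer with a wooden handle, 293 mm long, lying loose on the right; origin: centre of its underside.
Mind the look-alikes: they are no part of the job. There is more than one size of the lug_plate; the job needs the larger.

How it is judged (in metres and radians):
On the way, in this order (a step that is already met when the one before it is completed fails the run):
1. the plate is off the hook: its eye is more than 120 mm from the hook's tip (distance between lug_plate and hook_tip above 0.12 m), for 0.1 s.
2. the plate stands in the jig's slot on its floor, eye up, with the cam still open (x of lug_plate in the frame of jig between -0.009 and 0.009 m and y of lug_plate in the frame of jig between -0.009 and 0.001 m and z of lug_plate in the frame of jig between 0.084 and 0.09 m and angle between the z axis of lug_plate and the z axis of jig, either way round below 0.15 rad and angle between the x axis of lug_plate and the x axis of jig, either way round below 0.06 rad and angle between lug_plate's own z axis and vertical below 0.5 rad and value of joint clamp_cam below 0.6 rad), for 0.2 s.
At the end, for the whole second after the job is handed in: The plate stands at rest in the slot, eye up: on the floor within 3 mm, within 9 mm of the middle along the slot, against the fence within 2 mm and upright within 3 degrees; the cam is turned past 0.8 rad and the knob's clutch has slipped by more than 0.3 rad (x of lug_plate in the frame of jig between -0.009 and 0.009 m and y of lug_plate in the frame of jig between -0.005 and -0.0012 m and z of lug_plate in the frame of jig between 0.084 and 0.09 m and angle between the z axis of lug_plate and the z axis of jig, either way round below 0.05 rad and angle between the x axis of lug_plate and the x axis of jig, either way round below 0.06 rad and angle between lug_plate's own z axis and vertical below 0.5 rad and value of joint clamp_cam above 0.8 rad and value of joint clamp_knob above 0.3 rad and linear speed of lug_plate below 0.01 m/s); the robot touches nothing.
It fails at once if the plate is forced against the hook with more than 30 N (contact force between lug_plate and hook_stand above 30 N).
It fails at once if the square is moved by more than 30 mm (distance of square from where it was at the start of the episode above 0.03 m).
It fails at once if the arrow magnet is moved by more than 30 mm (distance of arrow_magnet from where it was at the start of the episode above 0.03 m).
It fails at once if the g clamp is moved by more than 30 mm (distance of g_clamp from where it was at the start of the episode above 0.03 m).
It fails at once if the hammer is moved by more than 30 mm (distance of hammer from where it was at the start of the episode above 0.03 m).
It also fails if it takes over 51 s, if anything falls off the work surface, if the arm or the gripper's body presses on something with over 40 N, if the wrist force passes 120 N, or if a joint passes its speed limit or range.

## Working session

There is one attempt and no reset: what is moved stays moved. The work goes in short steps, Python scripts to look and compute and a tool call to move; the robot and the scene stay as the last step left them, time stands still between calls to the robot, and variables do not carry over. Pictures are saved under pics/ and viewed, and the job is handed in when it is done.

Besides the shell and the picture viewer there is one more tool, called after ">>>" in YAML: its name, and indented under it one key for each argument. servo_tool: Moves the arm, as the interface text tells. Its arguments: {"type":"object","properties":{"increments":{"type":"array"},"grip":{"type":"number"},"squeeze":{"type":"number"}},"required":["increments"]}

```bash
mkdir -p pics; ls; python3 - <<'E'
from plant import read_state, camera
import cv2, numpy as np
np.set_printoptions(precision=4,suppress=True)
s=read_state(); print(s)
for n in("side","top"):
    c=camera(n); cv2.imwrite(f"pics/{n}0.png",c["color"]); print(n,c["mtx"],c["world_to_cam"],[k for k in c])
E
```

```text
pics
{'clock': 0.0, 'joint_pos': array([ 63.9143,  30.2773,  82.1569,  -0.0009,  67.6882, -10.226 ]), 'dq': array([-0.0138, -0.0359, -0.0917, -0.0199,  0.0389,  0.0652]), 'joint_efforts': array([ -0.0003, -44.0039, -17.6599,   0.0633,   0.0581,  -0.0002]), 'position': array([0.1705, 0.6006, 0.2436]), 'orientation': array([[-0.0009,  0.2733,  0.9619],
       [-0.0019,  0.9619, -0.2733],
       [-1.    , -0.0021, -0.0004]]), 'contact_force': array([-1.0172,  0.5741, -0.1371]), 'moment': array([ 0.0292,  0.0124, -0.0493]), 'width': 1.0007724003942005}
side [[472.3544   0.     323.2083]
 [  0.     472.3544 192.9341]
 [  0.       0.       1.    ]] [[-0.9969  0.0739 -0.0261  0.584 ]
 [-0.0547 -0.4181  0.9067 -0.1728]
 [ 0.0561  0.9054  0.4209 -1.5748]
 [ 0.      0.      0.      1.    ]] ['color', 'mtx', 'world_to_cam']
top [[376.3066   0.     317.3965]
 [  0.     376.3066 203.9131]
 [  0.       0.       1.    ]] [[ 0.0257 -0.9997  0.0005 -0.1506]
 [ 0.9976  0.0256  0.0635 -0.6093]
 [-0.0635 -0.0011  0.998  -1.5196]
 [ 0.      0.      0.      1.    ]] ['color', 'mtx', 'world_to_cam']
```

View pics/side0.png

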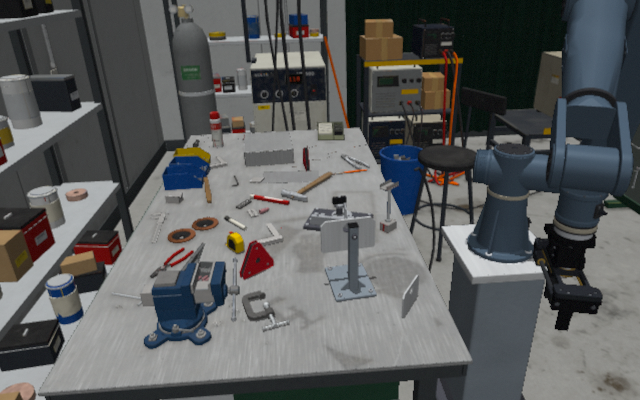

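View pics/top0.png

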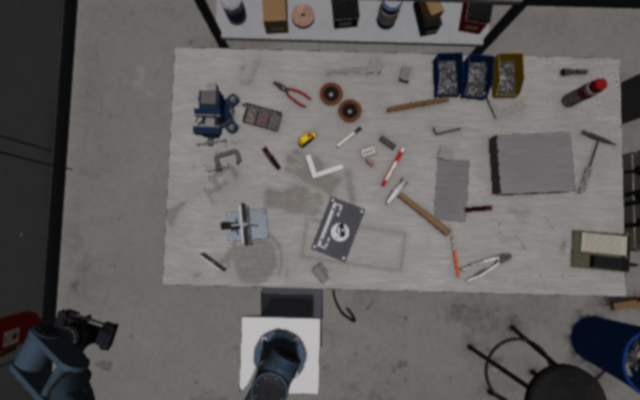

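```bash
python3 - <<'E'
import cv2
s=cv2.imread("pics/side0.png"); t=cv2.imread("pics/top0.png")
cv2.imwrite("pics/side0_c.png",cv2.resize(s[160:330,230:440],None,fx=3.8,fy=3.5,interpolation=cv2.INTER_CUBIC)) if 0 else cv2.imwrite("pics/side0_c.png",cv2.resize(s[175:325,240:440],None,fx=4,fy=4,interpolation=cv2.INTER_CUBIC))
cv2.imwrite("pics/top0_c.png",cv2.resize(t[150:290,190:380],None,fx=4,fy=4,interpolation=cv2.INTER_CUBIC))
E
```

```text
(no output)
```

View pics/side0_c.png

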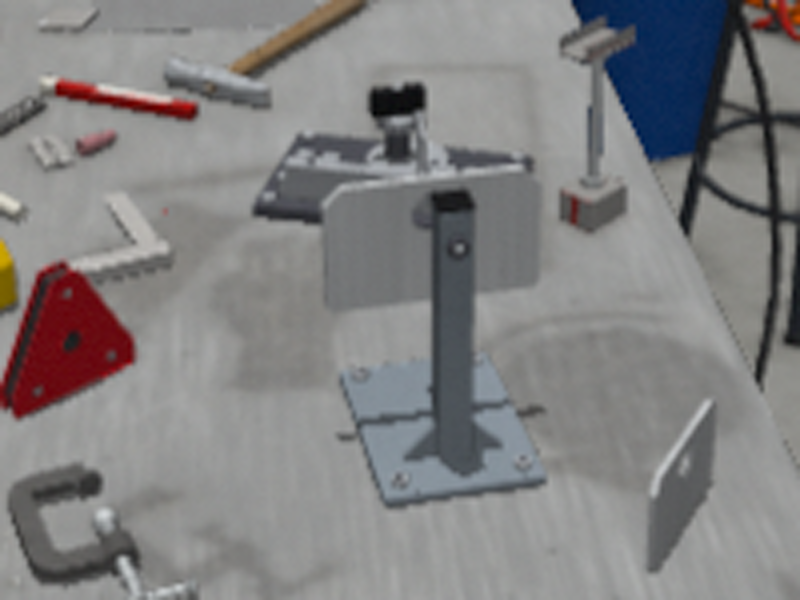

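View pics/top0_c.png

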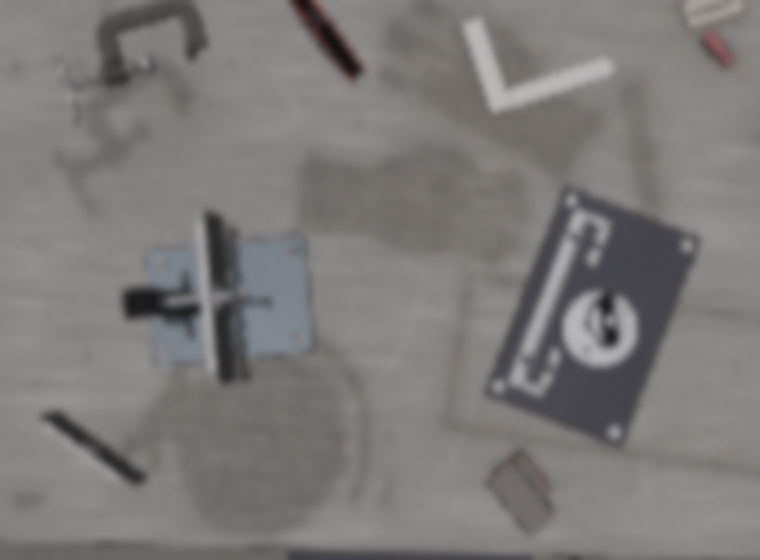

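```bash
cat > h.py <<'E'
import cv2, numpy as np
np.set_printoptions(precision=4,suppress=True)
import json
C={}
C["side"]=(np.array([[472.3544,0,323.2083],[0,472.3544,192.9341],[0,0,1.]]),None)
C["top"]=(np.array([[376.3066,0,317.3965],[0,376.3066,203.9131],[0,0,1.]]),None)
def cams():
    from plant import camera
    r={}
    for n in("side","top"):
        c=camera(n); r[n]=c
    np.savez("cal.npz",**{n+"_K":r[n]["mtx"] for n in r},**{n+"_T":r[n]["world_to_cam"] for n in r})
    return r
def cal(n):
    d=np.load("cal.npz"); return d[n+"_K"],d[n+"_T"]
def ray(n,u,v):
    K,T=cal(n); x=(u-K[0,2])/K[0,0]; y=(v-K[1,2])/K[1,1]
    d=T[:3,:3].T@np.array([x,-y,-1.]); o=-T[:3,:3].T@T[:3,3]; return o,d/np.linalg.norm(d)
def onz(n,u,v,z):
    o,d=ray(n,u,v); return o+d*(z-o[2])/d[2]
def proj(n,p):
    K,T=cal(n); q=T[:3,:3]@np.asarray(p,float)+T[:3,3]; return np.array([K[0,0]*q[0]/-q[2]+K[0,2], K[1,1]*-q[1]/-q[2]+K[1,2]])
def tri(a,b):
    (o1,d1),(o2,d2)=ray("side",*a),ray("top",*b)
    A=np.stack([d1,-d2],1); t=np.linalg.lstsq(A,o2-o1,rcond=None)[0]
    p,q=o1+t[0]*d1,o2+t[1]*d2; return (p+q)/2,np.linalg.norm(p-q)
E
python3 - <<'E'
from h import *
r=cams()
for n in r: cv2.imwrite(f"pics/{n}1.png",r[n]["color"])
t=r["top"]["color"]; s=r["side"]["color"]
print([ (-cal(n)[1][:3,:3].T@cal(n)[1][:3,3]) for n in("side","top")])
for (u,v) in [(235,230),(250,240),(262,215),(262,222),(340,250),(330,225),(350,205),(236,225),(225,226)]: print(u,v,t[v,u])
for im,n,(x0,y0,w,h),f in((t,"top",(215,195,70,60),10),(t,"top",(305,190,65,75),8),(s,"side",(310,205,80,100),6),(s,"side",(295,180,85,75),8)):
    cr=cv2.resize(im[y0:y0+h,x0:x0+w],None,fx=f,fy=f,interpolation=cv2.INTER_CUBIC)
    cv2.imwrite(f"pics/{n}1_{x0}.png",cr)
E
```

```text
[array([0.661 , 1.3105, 0.8347]), array([ 0.5152, -0.1366,  1.5553])]
235 230 [82 76 71]
250 240 [73 73 74]
262 215 [138 130 124]
262 222 [138 130 123]
340 250 [76 69 70]
330 225 [85 79 80]
350 205 [77 71 72]
236 225 [105 102 102]
225 226 [29 27 28]
```

View pics/top1_215.png

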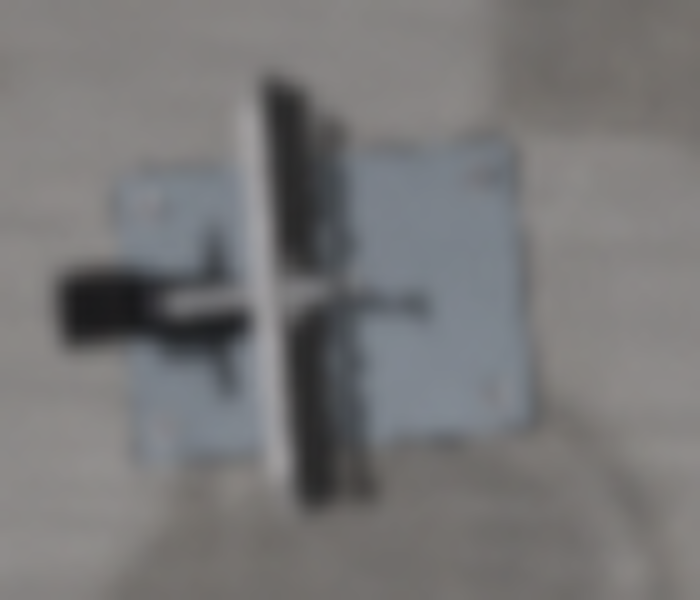

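View pics/top1_305.png

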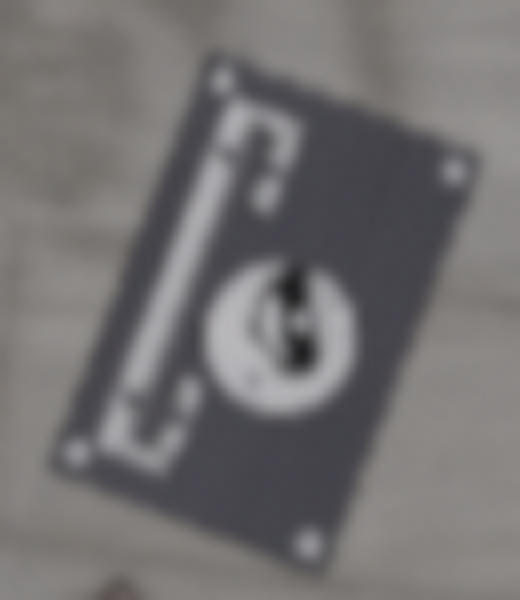

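View pics/side1_310.png

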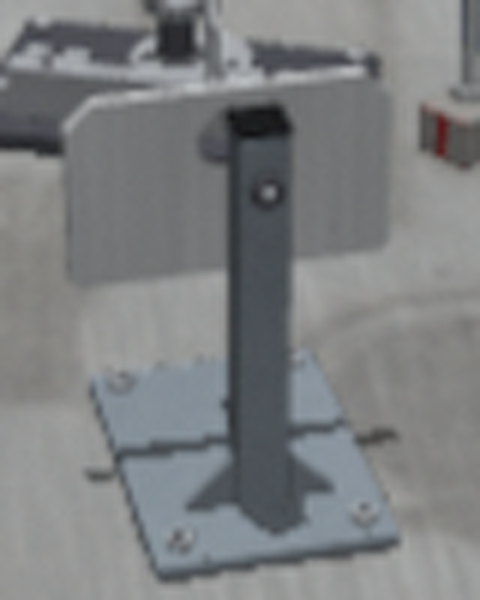

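View pics/side1_295.png

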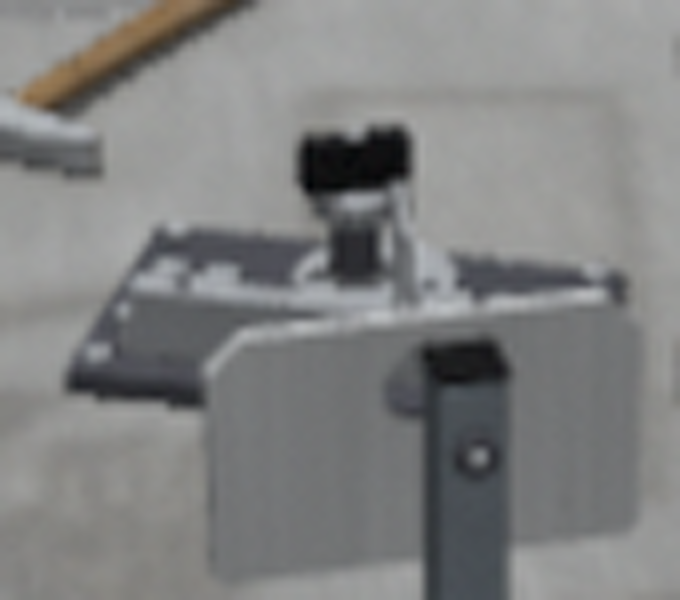

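```bash
python3 - <<'E'
from h import *
t=cv2.imread("pics/top1.png"); s=cv2.imread("pics/side1.png")
def up(im,x0,y0,w,h,f=8): return cv2.resize(im[y0:y0+h,x0:x0+w],None,fx=f,fy=f,interpolation=cv2.INTER_LINEAR)
def back(P,x0,y0,f=8): return (np.asarray(P,float)+.5)/f-.5+[x0,y0]
# jig base, top
x0,y0=305,190; c=up(t,x0,y0,65,75); g=cv2.cvtColor(c,cv2.COLOR_BGR2GRAY)
m=(g<104).astype(np.uint8)*255
m=cv2.morphologyEx(m,cv2.MORPH_OPEN,np.ones((9,9)))
cs,_=cv2.findContours(m,cv2.RETR_EXTERNAL,cv2.CHAIN_APPROX_NONE); k=max(cs,key=cv2.contourArea)
r=cv2.minAreaRect(k); b=back(cv2.boxPoints(r),x0,y0); print("jig rect",r,b)
P=np.array([onz("top",*p,0.015) for p in b]); print(P); print([np.linalg.norm(P[i]-P[i-1]) for i in range(4)], P.mean(0))
# quad approx by approxPolyDP
h=cv2.convexHull(k); q=cv2.approxPolyDP(h,20,True)[:,0]; q=back(q,x0,y0); Q=np.array([onz("top",*p,0.015) for p in q]); print("quad",q,Q,[np.linalg.norm(Q[i]-Q[i-1]) for i in range(len(Q))],Q.mean(0))
# foot top
x0,y0=215,195; c=up(t,x0,y0,70,60).astype(int); 
m=((c[...,0]-c[...,2])>7).astype(np.uint8)*255; m=cv2.morphologyEx(m,cv2.MORPH_OPEN,np.ones((9,9)))
cs,_=cv2.findContours(m,cv2.RETR_EXTERNAL,cv2.CHAIN_APPROX_NONE); k=np.concatenate([x for x in cs if cv2.contourArea(x)>1000]); cv2.imwrite("pics/m_foot.png",m)
r=cv2.minAreaRect(k); b=back(cv2.boxPoints(r),x0,y0); F=np.array([onz("top",*p,0.01) for p in b]); print("foot",r,b,F,[np.linalg.norm(F[i]-F[i-1]) for i in range(4)],F.mean(0))
E
```

```text
jig rect ((272.72589111328125, 315.017578125), (297.29742431640625, 461.1160583496094), 22.89055061340332) [[310.3253 248.2624]
 [332.7455 195.162 ]
 [366.9811 209.617 ]
 [344.561  262.7174]]
[[ 0.4316 -0.1108  0.015 ]
 [ 0.6509 -0.197   0.015 ]
 [ 0.595  -0.3386  0.015 ]
 [ 0.3768 -0.2513  0.015 ]]
[np.float64(0.15086506579103004), np.float64(0.23556721546274986), np.float64(0.15222322367520127), np.float64(0.23501096441286)] [ 0.5136 -0.2244  0.015 ]
quad [[333.5625 197.0625]
 [359.3125 206.8125]
 [363.1875 212.5625]
 [344.5625 261.6875]
 [310.9375 247.8125]] [[ 0.6431 -0.2005  0.015 ]
 [ 0.6057 -0.307   0.015 ]
 [ 0.5826 -0.3233  0.015 ]
 [ 0.381  -0.2512  0.015 ]
 [ 0.4335 -0.1132  0.015 ]] [np.float64(0.227052796281455), np.float64(0.11282534507670419), np.float64(0.028336533073583643), np.float64(0.21406247082785917), np.float64(0.1476956875300232)] [ 0.5292 -0.2391  0.015 ]
foot ((259.30816650390625, 241.14901733398438), (230.60064697265625, 317.5985107421875), 85.26441192626953) [[226.004  211.9815]
 [265.5683 208.704 ]
 [267.948  237.4307]
 [228.3837 240.7082]] [[0.5707 0.2396 0.01  ]
 [0.5883 0.0776 0.01  ]
 [0.471  0.0638 0.01  ]
 [0.4535 0.2251 0.01  ]] [np.float64(0.11810126184785391), np.float64(0.1629857571765887), np.float64(0.11816364661124534), np.float64(0.16219978868942586)] [0.5209 0.1515 0.01  ]
```

View pics/m_foot.png

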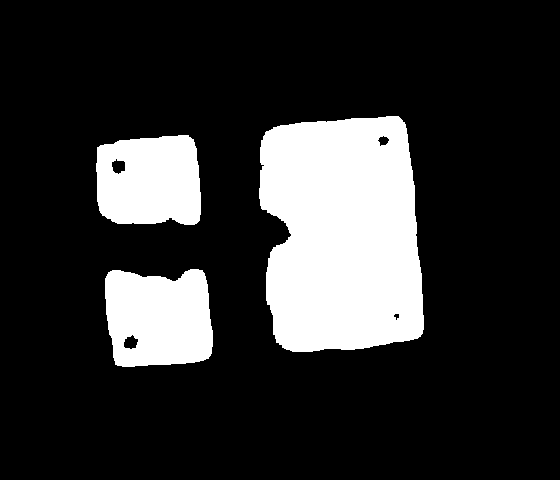

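```bash
python3 - <<'E'
from h import *
t=cv2.imread("pics/top1.png"); s=cv2.imread("pics/side1.png")
def up(im,x0,y0,w,h,f=8): return cv2.resize(im[y0:y0+h,x0:x0+w],None,fx=f,fy=f,interpolation=cv2.INTER_LINEAR)
def back(P,x0,y0,f=8): return (np.asarray(P,float)+.5)/f-.5+[x0,y0]
def blobs(m,amin):
    cs,_=cv2.findContours(m.astype(np.uint8)*255,cv2.RETR_EXTERNAL,cv2.CHAIN_APPROX_NONE); return [k for k in cs if cv2.contourArea(k)>amin]
# post cap top view
x0,y0=215,195; c=up(t,x0,y0,70,60); g=cv2.cvtColor(c,cv2.COLOR_BGR2GRAY)
for k in blobs(g<55,800):
    print("dark top",back(cv2.minAreaRect(k)[0],x0,y0),np.array(cv2.minAreaRect(k)[1])/8,cv2.minAreaRect(k)[2], back(cv2.boundingRect(k)[:2],x0,y0),np.array(cv2.boundingRect(k)[2:])/8)
# bright plate edge in top
for th in (118,):
  mm=(g>th); mm[:, :10*8//1]=mm[:, :80]; 
  for k in blobs(mm[:, 170:250],800): print("bright",cv2.minAreaRect(k)); 
# side cap
x1,y1=310,205; c=up(s,x1,y1,80,100); g2=cv2.cvtColor(c,cv2.COLOR_BGR2GRAY)
for k in blobs(g2<45,300):
    print("dark side",back(cv2.minAreaRect(k)[0],x1,y1),np.array(cv2.minAreaRect(k)[1])/8,back(cv2.approxPolyDP(cv2.convexHull(k),8,True)[:,0],x1,y1).tolist())
# jig bolts & black knob top
x2,y2=305,190; c=up(t,x2,y2,65,75); g3=cv2.cvtColor(c,cv2.COLOR_BGR2GRAY)
for k in blobs(g3>115,50):
    r=cv2.minAreaRect(k)
    if max(r[1])<400: print("bright jig",back(r[0],x2,y2),np.array(r[1])/8,r[2])
for k in blobs(g3<50,50):
    r=cv2.minAreaRect(k); print("dark jig",back(r[0],x2,y2),np.array(r[1])/8,r[2])
# side knob black
x3,y3=325,190; c=up(s,x3,y3,30,25); g4=cv2.cvtColor(c,cv2.COLOR_BGR2GRAY)
for k in blobs(g4<50,200): 
    M=cv2.moments(k); print("knob side",back([M['m10']/M['m00'],M['m01']/M['m00']],x3,y3),back(cv2.boundingRect(k)[:2],x3,y3),np.array(cv2.boundingRect(k)[2:])/8)
E
```

```text
dark top [245.9004 235.2685] [17.6206  3.1266] 86.3086166381836 [244.0625 226.4375] [ 3.75 17.75]
dark top [229.8047 225.6018] [17.4376  6.2569] 4.356975555419922 [221.1875 222.3125] [17.375  7.   ]
dark top [244.1276 212.2782] [15.923  3.214] 84.80557250976562 [241.9375 204.4375] [ 4.125 15.875]
bright ((39.5, 206.0), (412.0, 79.0), 90.0)
dark side [352.5238 225.1037] [4.8083 9.5283] [[357.4375, 225.8125], [349.0625, 227.5625], [347.5625, 223.9375], [355.0625, 222.5625]]
dark side [337.8125 211.0625] [4. 2.] [[337.0625, 209.0625], [338.8125, 210.5625], [337.6875, 213.0625]]
bright jig [343.1875 257.6875] [2.75 2.5 ] 90.0
bright jig [314.2813 246.0313] [2.74   3.0052] 45.0
bright jig [328.0812 239.1313] [2.6089 3.9924] 18.43494987487793
bright jig [339.5    231.9375] [18.75  18.625] 90.0
bright jig [337.9688 213.5312] [2.7275 4.19  ] 18.434947967529297
bright jig [361.4375 210.875 ] [2.375 2.25 ] 90.0
dark jig [342.25   233.5625] [2.    1.375] 90.0
dark jig [341.125 225.625] [2.2981 2.2981] 45.0
knob side [338.9238 211.2029] [336.5625 208.8125] [4.75 5.  ]
knob side [338.6637 199.9977] [332.4375 196.0625] [12.875  8.   ]
```

```bash
python3 - <<'E'
from h import *
print("cap side",onz("side",352.28,224.97,.219),"top",onz("top",224.7,225.7,.219)); print("tri",tri((352.28,224.97),(224.7,225.7)))
# foot rect: center & yaw
a=np.deg2rad(6.5); c=np.array([.5209,.1515]); 
# jig bolts
B={k:onz("top",*p,.016)[:2] for k,p in dict(nf=(314.2813,246.0313),nr=(343.1875,257.6875),fr=(361.4375,210.875)).items()}
print(B, np.linalg.norm(B['nf']-B['nr']),np.linalg.norm(B['fr']-B['nr']))
d=B['fr']-B['nr']; print("jig yaw",np.rad2deg(np.arctan2(d[1],d[0]))); d=B['nf']-B['nr']; print(np.rad2deg(np.arctan2(d[1],d[0]))-90)
print("center from diag nf-fr",(B['nf']+B['fr'])/2)
print("lips", [onz("top",*p,.045) for p in((328.0812,239.1313),(337.9688,213.5312))])
print("cam disc",onz("top",339.5,231.94,.04))
# knob
ex=np.array([(341.125,225.625),(342.25,233.5625)]); print("knob top",onz("top",*ex.mean(0),.103), tri((338.66,200.0),ex.mean(0)))
print("knob side z .089", onz("side",338.66,200.,.092))
E
python3 - <<'E'
import cv2
t=cv2.imread("pics/top1.png"); cv2.imwrite("pics/knob.png",cv2.resize(t[215:250,320:360],None,fx=16,fy=16,interpolation=cv2.INTER_NEAREST))
E
```

```text
cap side [0.5163 0.2005 0.219 ] top [0.5144 0.1914 0.219 ]
tri (array([0.5149, 0.1924, 0.2145]), np.float64(0.0008484254259381095))
{'nf': array([ 0.4411, -0.1266]), 'nr': array([ 0.3971, -0.2452]), 'fr': array([ 0.5892, -0.3159])} 0.12653844588319904 0.20476351398457412
jig yaw -20.181450459556203
-20.387133867680234
center from diag nf-fr [ 0.5152 -0.2213]
lips [array([ 0.4714, -0.1813,  0.045 ]), array([ 0.5748, -0.2185,  0.045 ])]
cam disc [ 0.5012 -0.2266  0.04  ]
knob top [ 0.511 -0.231  0.103] (array([ 0.5104, -0.2321,  0.0859]), np.float64(0.0010664988303015098))
knob side z .089 [ 0.5111 -0.2195  0.092 ]
```

View pics/knob.png

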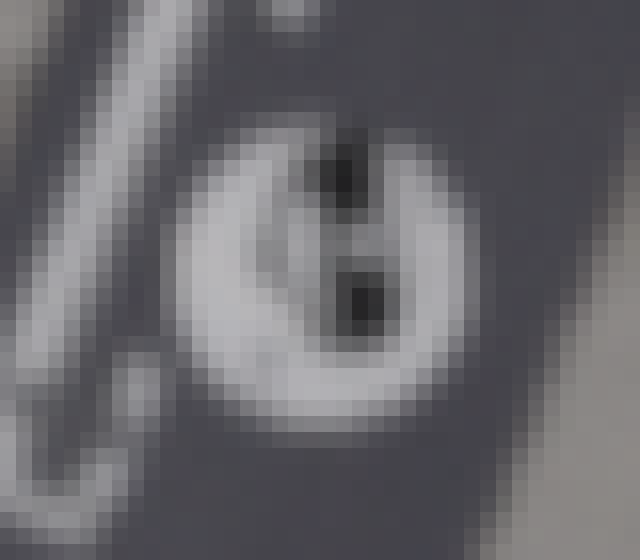

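```bash
python3 - <<'E'
from h import *
t=cv2.imread("pics/top1.png"); s=cv2.imread("pics/side1.png")
g=cv2.cvtColor(t,cv2.COLOR_BGR2GRAY).astype(int)
print(g[200:246:1,236:252])
print("tip",onz("top",248.0,223.0,.237), "expected px", proj("top",(.5258,.0968,.237)), "bend",proj("top",(.525,.103,.196)))
print("fence strip", onz("top",330.3,214.5,.05),onz("top",321.9,234.5,.05))
O=np.array([.529,-.184]); a=np.deg2rad(-20.3); R=np.array([[np.cos(a),-np.sin(a)],[np.sin(a),np.cos(a)]])
for p in ((330.3,214.5),(321.9,234.5)): print(R.T@(onz("top",*p,.05)[:2]-O))
b=[onz("top",*p,.103) for p in((341.0,225.7),(342.3,233.6))]; d=b[0]-b[1]; print("bar yaw",np.rad2deg(np.arctan2(d[1],d[0])),np.linalg.norm(d),(b[0]+b[1])/2)
E
```

```text
[[129 130 129 130 130 130 129 130 131 132 132 132 132 133 133 132]
 [130 130 130 130 128 124 124 126 130 133 133 134 133 133 133 133]
 [132 132 132 132 124 111 105 113 121 128 132 134 134 133 133 133]
 [133 134 134 133 121  94  80  85  98 112 126 131 133 133 132 133]
 [133 133 135 136 122  86  59  59  69  91 116 127 131 131 132 132]
 [131 132 138 143 130  88  52  45  53  77 107 120 125 130 132 133]
 [131 134 141 151 140  94  52  43  48  70  95 106 113 123 131 133]
 [132 134 143 155 147 101  56  43  47  65  85  89  94 110 125 131]
 [131 134 143 155 150 107  61  44  46  61  77  80  84 100 119 126]
 [131 133 141 154 151 112  65  45  45  57  71  76  82  99 117 120]
 [129 131 140 154 152 117  68  46  44  54  67  73  84 103 118 121]
 [123 129 138 150 151 118  69  46  44  50  61  70  82 101 118 124]
 [123 127 135 148 151 121  73  46  43  48  60  68  77  95 117 126]
 [127 128 133 147 154 127  77  47  42  49  59  67  75  93 115 126]
 [130 129 133 146 155 131  81  48  43  46  56  66  75  92 115 126]
 [129 130 133 145 154 135  85  50  42  45  54  66  75  92 116 127]
 [124 127 132 143 156 141  9
[... 1538 characters left out ...]
 155 134  84  48  42  45  58  69  74  88]
 [115 117 120 119 123 138 156 141  91  50  42  46  60  73  73  83]
 [111 116 120 121 124 138 154 142  93  50  42  47  61  75  73  79]
 [118 124 129 128 128 135 145 134  90  52  42  45  60  73  71  74]
 [120 127 131 130 127 129 134 124  89  55  44  46  59  72  71  70]
 [119 125 128 126 122 123 125 120  94  63  52  56  68  80  77  77]
 [117 123 123 121 119 119 121 119 103  80  70  75  87  94  94  94]]
tip [0.526  0.1059 0.237 ] expected px [250.5856 223.1142] bend [250.8675 223.4354]
fence strip [ 0.5699 -0.1876  0.05  ] [ 0.4893 -0.156   0.05  ]
[0.0396 0.0108]
[-0.047   0.0125]
bar yaw 10.608409928286894 0.030738707477555548 [ 0.5108 -0.2309  0.103 ]
```

```bash
python3 - <<'E'
from h import *
t=cv2.imread("pics/top1.png"); g=cv2.cvtColor(t,cv2.COLOR_BGR2GRAY).astype(float)
# plate strip: weighted centroid per row
pts=[]
for v in list(range(205,217))+list(range(229,242)):
    u0=239.45+.092*(v-210); us=np.arange(int(round(u0))-3,int(round(u0))+4); w=np.clip(g[v,us]-125,0,None); 
    # parabola peak instead
    i=int(np.argmax(g[v,us[1:-1]]))+1; a,b,c=g[v,us[i-1]],g[v,us[i]],g[v,us[i+1]]; pts.append((us[i]+.5*(a-c)/(a-2*b+c),v))
P=np.array([onz("top",u,v,.206)[:2] for u,v in pts]); k=np.polyfit(P[:,0],P[:,1],1); r=P[:,1]-np.polyval(k,P[:,0]); print("plate line y=",k,"yaw",np.rad2deg(np.arctan(k[0])),"rms",r.std())
for v in (203.5,242.5): print(onz("top",239.45+.092*(v-210),v,.206))
# fence strip fit
pts=[]
for v in range(208,238):
    u0=330.3+(v-214.5)*(321.9-330.3)/20; us=np.arange(int(round(u0))-3,int(round(u0))+4); w=np.clip(g[v,us]-90,0,None); pts.append((np.sum(w*us)/w.sum(),v))
F=np.array([onz("top",u,v,.05)[:2] for u,v in pts]); k2=np.polyfit(F[:,0],F[:,1],1); print("fence",k2,np.rad2deg(np.arctan(k2[0])),(F[:,1]-np.polyval(k2,F[:,0])).std(), F[0],F[-1])
E
```

```text
plate line y= [0.1241 0.0732] yaw 7.076455052390575 rms 0.00027974217659565876
[0.5953 0.147  0.206 ]
[0.4562 0.1288 0.206 ]
fence [-0.358   0.0166] -19.697005355174102 0.0004338790832062883 [ 0.5962 -0.1973] [ 0.4793 -0.1551]
```

```bash
python3 - <<'E'
from h import *
s=cv2.imread("pics/side1.png"); g=cv2.cvtColor(s,cv2.COLOR_BGR2GRAY).astype(int)
print(g[236,314:330],g[236,368:382]); print(g[243,314:330],g[243,368:382])
def onpl(u,v):
    o,d=ray("side",u,v); n=np.array([-.1241,1,0]); t=(.0732-n@o)/(n@d); return o+t*d
for v in (236,243):
    for u in (320.7,375.0): print(u,v,onpl(u,v))
print(g[215:232,335]); print(g[215:232,345])
print(onpl(330,221.5))
E
```

```text
[144 145 145 140 136 137 124 112 118 115 119 120 119 118 117 119] [117 114 114 115 116 114 119 132 139 139 143 147 150 151]
[139 140 141 140 136 136 125 103 116 115 116 117 118 119 116 119] [116 113 115 116 116 115 124 141 146 146 148 150 149 150]
320.7 236 [0.5996 0.1476 0.16  ]
375.0 236 [0.4402 0.1278 0.1376]
320.7 243 [0.6003 0.1477 0.1371]
375.0 243 [0.4397 0.1278 0.1139]
[145 170 167 140 123 163 151 115 117 116 114 116 116 115 117 115 116]
[106 106 120 152 163 136 114 114 111 104  95  91  87  80  81  76  71]
[0.572  0.1442 0.203 ]
```

```bash
cat >> h.py <<'E'
from scipy.spatial.transform import Rotation as Ro
def Rz(a): return Ro.from_euler("z",a,degrees=True).as_matrix()
def down(yaw): # tool x down, tool y at yaw(deg)
    y=np.array([np.cos(np.deg2rad(yaw)),np.sin(np.deg2rad(yaw)),0]); x=np.array([0,0,-1.]); return np.stack([x,y,np.cross(x,y)],1)
def delta(p,R,s=None):
    """total shift (cm) in present tool axes, and total turn (rad, tool axes)"""
    if s is None:
        from plant import read_state; s=read_state()
    R0=s["orientation"]; U,_,V=np.linalg.svd(R0); R0=U@V
    return R0.T@(np.asarray(p)-s["position"])*100, Ro.from_matrix(R0.T@R).as_rotvec()
def show():
    from plant import read_state; s=read_state()
    print("t",round(s["clock"],2),"q",s["joint_pos"].round(1),"p",s["position"],"F",s["contact_force"].round(1),"M",s["moment"].round(2),"w",round(s["width"],3)); return s
E
python3 - <<'E'
from h import *
s=show(); print(delta([.4645,.131,.30],down(97)))
E
```

```text
t 0.2 q [ 63.9  30.3  82.1   0.   67.7 -10.2] p [0.1706 0.6008 0.2439] F [ 0.7  0.8 -0.2] M [ 0.04 -0.08 -0.04] w 0.998
(array([ -5.5689, -37.1705,  41.1116]), array([-0.399 , -0.0005,  0.0012]))
```

>>> servo_tool:
  increments:
    - [-0.5,-3.1,3.43,0,0,0]
    - [-0.5,-3.1,3.43,0,0,0]
    - [-0.5,-3.1,3.43,0,0,0]
    - [-0.5,-3.1,3.43,0,0,0]
    - [-0.5,-3.1,3.43,0,0,0]
    - [-0.5,-3.1,3.43,0,0,0]
    - [-0.5,-3.1,3.43,0,0,0]
    - [-0.5,-3.1,3.43,0,0,0]
    - [-0.5,-3.1,3.43,0,0,0]
    - [-0.5,-3.1,3.43,0,0,0]
    - [-0.5,-3.1,3.43,0,0,0]
    - [-0.4,-3.1,3.43,0,0,0]
  grip: 0.45
  squeeze: 60

```text
clock: 1.4
position: [0.4657, 0.1291, 0.3039]
orientation: [[0.0, 0.274, 0.962], [0.0, 0.962, -0.274], [-1.0, 0.0, 0.0]]
contact_force: [0.6, 0.7, 0.3]
width: 0.552
```

>>> servo_tool:
  increments:
    - [0,0,0,-0.133,0,0]
    - [0,0,0,-0.133,0,0]
    - [0,0,0,-0.133,0,0]
    - [0,0,0,0,0,0]

```text
clock: 1.8
position: [0.465, 0.1306, 0.3034]
orientation: [[-0.0, -0.121, 0.993], [0.0, 0.993, 0.121], [-1.0, 0.0, -0.0]]
contact_force: [0.8, 0.0, -0.4]
width: 0.548
```

```bash
python3 - <<'E'
from h import *
s=show(); print(delta([.4645,.131,.192],down(97)))
r=cams(); cv2.imwrite("pics/side2.png",r["side"]["color"]); cv2.imwrite("pics/top2.png",r["top"]["color"])
cv2.imwrite("pics/both2.png",np.vstack([cv2.resize(r["side"]["color"][120:300,300:540],None,fx=3,fy=3)[:300],cv2.resize(r["top"]["color"][170:290,180:420],None,fx=3,fy=3)[:300]]))
E
```

```text
t 1.8 q [  2.4  15.   97.5   0.   67.5 -94.6] p [0.465  0.1306 0.3034] F [ 0.8  0.  -0.4] M [ 0.    0.02 -0.03] w 0.548
(array([11.1417,  0.0435, -0.0368]), array([-0.0008, -0.0004, -0.0001]))
```

View pics/both2.png

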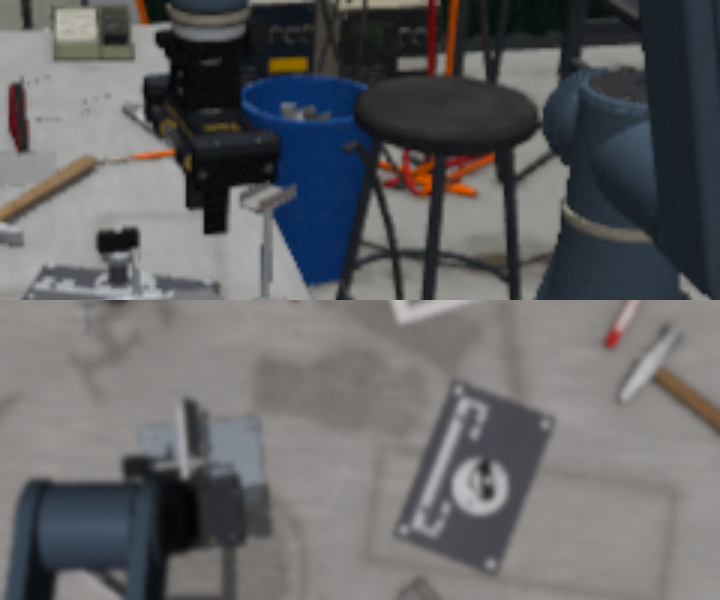

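>>> servo_tool:
  increments:
    - [3,0,0,0,0,0]
    - [3,0,0,0,0,0]
    - [2,0,0,0,0,0]
    - [1.5,0,0,0,0,0]
    - [1,0,0,0,0,0]
    - [0.6,0,0,0,0,0]
    - [0,0,0,0,0,0]
    - [0,0,0,0,0,0]

```text
clock: 2.7
position: [0.4655, 0.131, 0.193]
orientation: [[0.001, -0.122, 0.993], [0.0, 0.993, 0.122], [-1.0, -0.0, 0.001]]
contact_force: [-0.1, 0.2, 1.3]
width: 0.552
```

```bash
python3 - <<'E'
from h import *
s=show(); 
r=cams(); cv2.imwrite("pics/side3.png",r["side"]["color"]); cv2.imwrite("pics/top3.png",r["top"]["color"])
cv2.imwrite("pics/both3.png",np.vstack([cv2.resize(r["side"]["color"][185:265,300:440],None,fx=5,fy=5)[:300],cv2.resize(r["top"]["color"][195:255,190:330],None,fx=5,fy=5)[:300]]))
E
```

```text
t 2.7 q [  2.4  23.9 105.2  -0.   50.9 -94.5] p [0.4655 0.131  0.193 ] F [-0.1  0.2  1.3] M [ 0.01 -0.04  0.  ] w 0.552
```

View pics/both3.png

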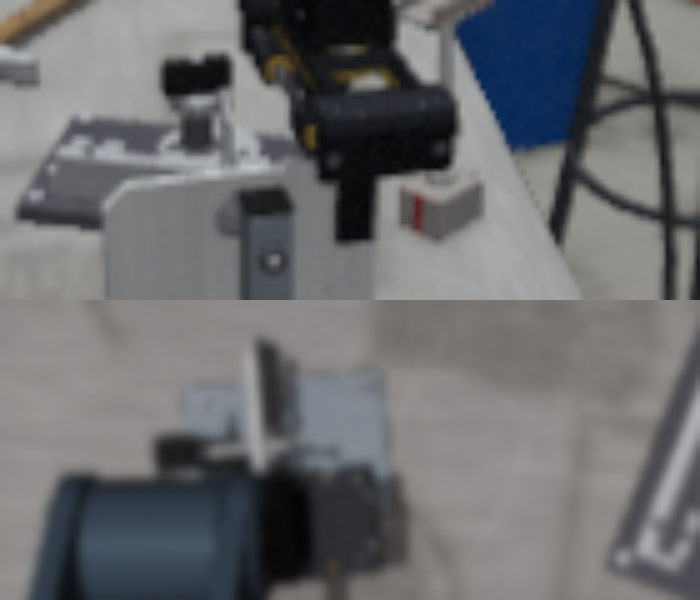

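```bash
python3 - <<'E'
from h import *
s=show(); R=s["orientation"];p=s["position"]
for dx in (0.022,0.0,-.02):
  for dz in(-.0115,.0115):
    for dy in (.024,.0585-.0195): print(dx,dy,dz,proj("side",p+R@np.array([dx,dy,dz])))
c=cv2.imread("pics/side3.png"); cv2.imwrite("pics/s3z.png",cv2.resize(c[195:260,340:400],None,fx=10,fy=10,interpolation=cv2.INTER_NEAREST))
E
```

```text
t 2.8 q [  2.4  23.8 105.2   0.   50.9 -94.6] p [0.4656 0.1309 0.1933] F [-0.7 -0.4  0.3] M [-0.02 -0.   -0.04] w 0.55
0.022 0.024 -0.0115 [372.9319 230.441 ]
0.022 0.03900000000000001 -0.0115 [374.4746 233.0035]
0.022 0.024 0.0115 [365.0934 231.3923]
0.022 0.03900000000000001 0.0115 [366.5612 233.9718]
0.0 0.024 -0.0115 [373.0874 223.6129]
0.0 0.03900000000000001 -0.0115 [374.6424 226.124 ]
0.0 0.024 0.0115 [365.1946 224.5512]
0.0 0.03900000000000001 0.0115 [366.6737 227.0791]
-0.02 0.024 -0.0115 [373.2306 217.3226]
-0.02 0.03900000000000001 -0.0115 [374.7971 219.7854]
-0.02 0.024 0.0115 [365.2878 218.2485]
-0.02 0.03900000000000001 0.0115 [366.7774 220.7281]
```

View pics/s3z.png

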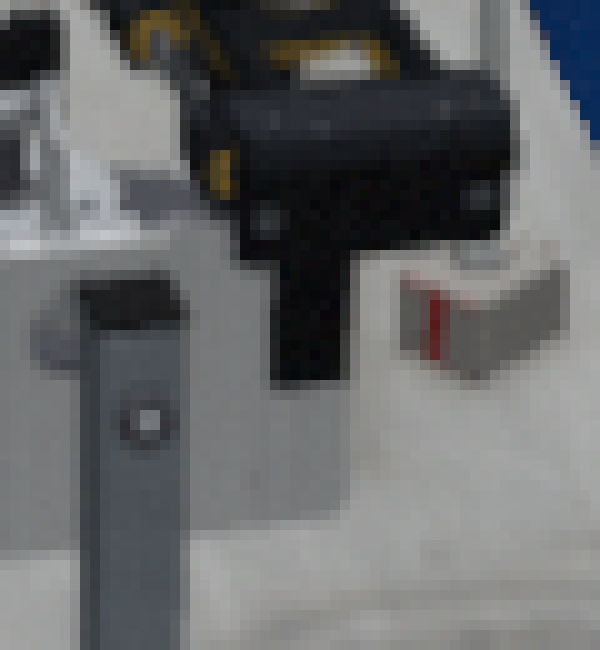

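>>> servo_tool:
  increments:
    - [0,0,-0.4,0,0,0]
    - [0,0,0,0,0,0]
    - [0,0,0,0,0,0]
    - [0,0,0,0,0,0]
    - [0,0,0,0,0,0]
    - [0,0,0,0,0,0]
  grip: 1
  squeeze: 10

```text
clock: 3.4
position: [0.4611, 0.1304, 0.1926]
orientation: [[0.0, -0.122, 0.993], [-0.0, 0.993, 0.122], [-1.0, -0.0, 0.0]]
contact_force: [0.2, -1.1, 1.1]
width: 0.091
```

>>> servo_tool:
  increments:
    - [0,0,0,0,0,0]
    - [0,0,0,0,0,0]
    - [0,0,0,0,0,0]
  grip: 1
  squeeze: 60

```text
clock: 3.7
position: [0.4611, 0.1303, 0.1925]
orientation: [[0.0, -0.122, 0.993], [-0.0, 0.993, 0.122], [-1.0, -0.0, 0.0]]
contact_force: [-0.2, -0.8, -0.3]
width: 0.069
```

```bash
python3 - <<'E'
from h import *
s=show(); print(s["orientation"])
r=cams(); cv2.imwrite("pics/side4.png",r["side"]["color"]); cv2.imwrite("pics/top4.png",r["top"]["color"])
cv2.imwrite("pics/both4.png",np.vstack([cv2.resize(r["side"]["color"][195:255,310:430],None,fx=6,fy=5)[:300],cv2.resize(r["top"]["color"][195:255,200:320],None,fx=6,fy=5)[:300]]))
E
```

```text
t 3.7 q [  2.4  23.7 105.7  -0.   50.6 -94.6] p [0.4611 0.1303 0.1925] F [-0.2 -0.8 -0.3] M [-0.1  -0.03 -0.06] w 0.069
[[ 0.0001 -0.1218  0.9926]
 [-0.0001  0.9926  0.1218]
 [-1.     -0.0001  0.    ]]
```

View pics/both4.png

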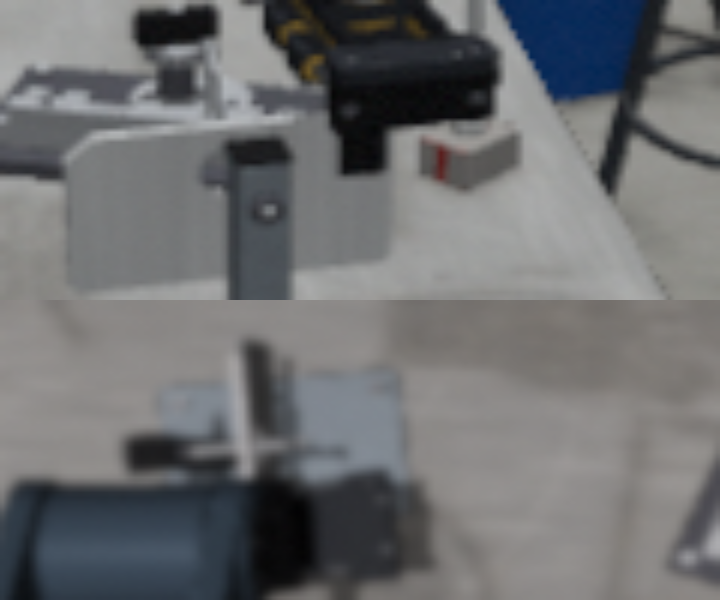

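```bash
python3 - <<'E'
from h import *
for f in("top1","top4"):
    g=cv2.cvtColor(cv2.imread(f"pics/{f}.png"),cv2.COLOR_BGR2GRAY).astype(float)
    pts=[]
    for v in range(205,217):
        u0=239.45+.092*(v-210); us=np.arange(int(round(u0))-3,int(round(u0))+4)
        i=int(np.argmax(g[v,us[1:-1]]))+1; a,b,c=g[v,us[i-1]],g[v,us[i]],g[v,us[i+1]]; pts.append((us[i]+.5*(a-c)/(a-2*b+c),v))
    P=np.array([onz("top",u,v,.206)[:2] for u,v in pts]); k=np.polyfit(P[:,0],P[:,1],1); print(f,k,np.rad2deg(np.arctan(k[0])),"y at .5205",np.polyval(k,.5205))
    # post left edge half-crossing rows 223..228
    e=[]
    for v in range(223,229):
        row=g[v,214:226]; bg=row[:3].mean(); lo=row.min(); h=(bg+lo)/2; i=np.where(row<h)[0][0]; e.append(214+i-1+(row[i-1]-h)/(row[i-1]-row[i]))
    col=g[216:236,222:226].mean(1); print("post left",np.round(e,2),"rows",np.round(col,0))
    ee=np.mean(e[1:-1]); q=onz("top",ee,225.8,.219); print(q, "axis y",q[1]-.0125/ np.cos(np.deg2rad(7)))
E
```

```text
top1 [0.14   0.0641] 7.972411671194467 y at .5205 0.1370208704478056
post left [220.46 220.38 220.4  220.46 220.58 220.65] rows [134. 135. 136. 136. 128. 103.  69.  40.  30.  29.  28.  32.  50.  83.
 116. 132. 136. 134. 133. 136.]
[0.5137 0.2064 0.219 ] axis y 0.19380019163016104
top4 [0.1429 0.0655] 8.134614728842882 y at .5205 0.1398603999289239
post left [220.49 220.37 220.41 220.46 220.59 220.64] rows [141. 141. 142. 143. 134. 108.  72.  43.  31.  30.  31.  34.  52.  85.
 108. 101.  72.  50.  46.  50.]
[0.5137 0.2064 0.219 ] axis y 0.19379423343439706
```

>>> servo_tool:
  increments:
    - [-0.4,0,0,0,0,0]
    - [-0.4,0,0,0,0,0]
    - [-0.4,0,0,0,0,0]
    - [0,0,0,0,0,0]
    - [0,0,0,0,0,0]

```text
clock: 4.3
position: [0.461, 0.1304, 0.2047]
orientation: [[0.0, -0.122, 0.993], [0.0, 0.993, 0.122], [-1.0, 0.0, 0.0]]
contact_force: [0.5, -1.1, -3.9]
width: 0.062
```

```bash
cat >> h.py <<'E'
E_T=np.array([.0145,0,.0595])      # eye in tool frame at grasp
YAW=7.0; D0=.0538; EYE0=np.array([.1303+.0595*.1218])
SX=np.array([np.cos(np.deg2rad(YAW)),np.sin(np.deg2rad(YAW)),0]); SOUT=np.array([np.sin(np.deg2rad(YAW)),-np.cos(np.deg2rad(YAW)),0])
G0=np.array([.4611,.1303,.1925]); EY=G0+np.array([.0595*SX[0],.0595*SX[1],-.0145])   # eye at grasp (z .178)
POST=EY-SOUT*D0
def tcp(d,z,th,dx=0):
    t=np.deg2rad(th); x=np.cos(t)*np.array([0,0,-1.])+np.sin(t)*SOUT; zt=SX; y=np.cross(zt,x); R=np.stack([x,y,zt],1)
    eye=POST+SOUT*d/1000+np.array([0,0,z/1000.])+SX*dx/1000; eye[2]=z/1000.; return eye-R@E_T,R
def ms(m,s): return .7193*m-.6947*s,.6947*m+.7193*s
def whereeye(s):
    e=s["position"]+s["orientation"]@E_T; r=e-POST; return r@SOUT*1000,e[2]*1000,r@SX*1000
E
python3 - <<'E'
from h import *
s=show(); print(POST,whereeye(s)); print(delta(*tcp(66,190,0)))
r=cams(); cv2.imwrite("pics/side5.png",r["side"]["color"]); cv2.imwrite("pics/s5.png",cv2.resize(r["side"]["color"][195:255,310:430],None,fx=6,fy=6))
E
```

```text
t 4.3 q [  2.4  22.5 105.1   0.   52.4 -94.6] p [0.461  0.1304 0.2047] F [ 0.5 -1.1 -3.9] M [ 0.    0.11 -0.03] w 0.062
[0.5136 0.191  0.178 ] (np.float64(53.672975073727564), np.float64(190.20029718710916), np.float64(-0.06820346951402745))
(array([ 0.0191, -1.2322,  0.007 ]), array([ 0.0001,  0.0002, -0.    ]))
```

View pics/s5.png

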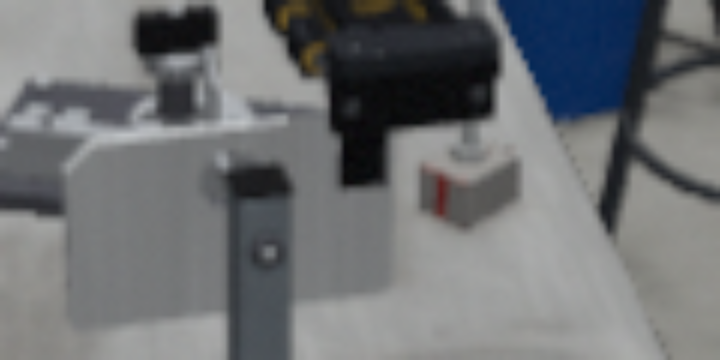

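>>> servo_tool:
  increments:
    - [0,-0.4,0,0,0,0]
    - [0,-0.4,0,0,0,0]
    - [0,-0.4,0,0,0,0]
    - [0,0,0,0,0,0]
    - [0,0,0,0,0,0]

```text
clock: 4.9
position: [0.4626, 0.1182, 0.2045]
orientation: [[-0.0, -0.121, 0.993], [0.0, 0.993, 0.121], [-1.0, 0.0, -0.0]]
contact_force: [0.0, 0.5, -2.5]
width: 0.067
```

>>> servo_tool:
  increments:
    - [0.01,0.185,0,0,0,-0.128]
    - [0.01,0.185,0,0,0,-0.128]
    - [0.01,0.185,0,0,0,-0.128]
    - [0,0,0,0,0,0]
    - [0,0,0,0,0,0]

```text
clock: 5.4
position: [0.4615, 0.1247, 0.2031]
orientation: [[0.045, -0.115, 0.992], [-0.369, 0.921, 0.124], [-0.928, -0.372, -0.001]]
contact_force: [-0.8, 0.0, -2.4]
width: 0.063
```

```bash
python3 - <<'E'
from h import *
s=show(); print(whereeye(s)); print(delta(*tcp(66,190,44)))
r=cams(); cv2.imwrite("pics/side6.png",r["side"]["color"]); cv2.imwrite("pics/s6.png",np.vstack([cv2.resize(r["side"]["color"][170:255,310:430],None,fx=6,fy=4)[:300],cv2.resize(r["top"]["color"][195:255,200:320],None,fx=6,fy=5)[:300]]))
E
```

```text
t 5.4 q [ 14.4  26.2 102.9 -26.2  56.8 -67.1] p [0.4615 0.1247 0.2031] F [-0.8  0.  -2.4] M [0.41 0.24 0.  ] w 0.063
(np.float64(64.69526409971583), np.float64(189.5977343790818), np.float64(-0.2655977984200454))
(array([0.1208, 0.4237, 0.0269]), array([ 0.0023, -0.    , -0.3866]))
```

View pics/s6.png

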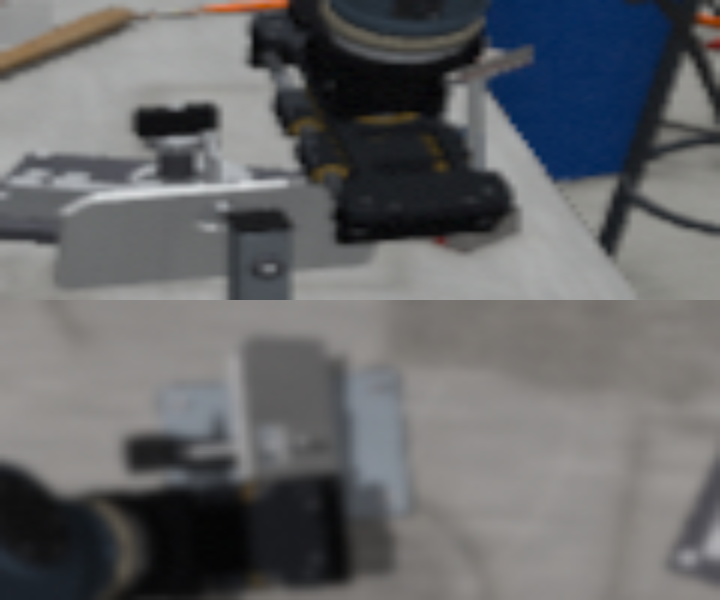

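>>> servo_tool:
  increments:
    - [0.04,0.14,0,0,0,-0.129]
    - [0.04,0.14,0,0,0,-0.129]
    - [0.04,0.14,0,0,0,-0.129]
    - [0,0,0,0,0,0]
    - [0,0,0,0,0,0]

```text
clock: 6.0
position: [0.4616, 0.1265, 0.2001]
orientation: [[0.083, -0.088, 0.993], [-0.689, 0.714, 0.121], [-0.72, -0.694, -0.001]]
contact_force: [0.5, -0.8, -1.9]
width: 0.068
```

```bash
python3 - <<'E'
from h import *
s=show(); print(whereeye(s)); R=s["orientation"]
W=[(189.6,81.5),(194,79.3),(200,80),(205,84),(209,89),(213,93.5),(217,95.5),(224,98),(236,103),(260,110)]
p0=s["position"]
for m,q in W:
    d,z=ms(m,q); p,Rt=tcp(d,z,44); print((m,q),np.round((d,z),1),"step in tool",(R.T@(p-p0)*100).round(2),"world",p.round(3)); p0=p
print(delta(*tcp(*ms(*W[0]),44)))
E
```

```text
t 6.0 q [ 24.5  34.4 100.  -45.   69.3 -46.8] p [0.4616 0.1265 0.2001] F [ 0.5 -0.8 -1.9] M [0.73 0.27 0.04] w 0.068
(np.float64(67.71094692872121), np.float64(189.5470443155717), np.float64(-0.016269010536423933))
(189.6, 81.5) [ 79.8 190.3] step in tool [ 0.79 -0.92  0.  ] world [0.463 0.115 0.201]
(194, 79.3) [ 84.5 191.8] step in tool [ 0.22 -0.44  0.  ] world [0.464 0.11  0.202]
(200, 80) [ 88.3 196.5] step in tool [-0.07 -0.6  -0.  ] world [0.464 0.106 0.207]
(205, 84) [ 89.1 202.8] step in tool [-0.4 -0.5 -0. ] world [0.464 0.105 0.213]
(209, 89) [ 88.5 209.2] step in tool [-0.5 -0.4 -0. ] world [0.464 0.106 0.22 ]
(213, 93.5) [ 88.3 215.2] step in tool [-0.45 -0.4  -0.  ] world [0.464 0.106 0.226]
(217, 95.5) [ 89.7 219.4] step in tool [-0.2 -0.4 -0. ] world [0.464 0.105 0.23 ]
(224, 98) [ 93.  226.1] step in tool [-0.25 -0.7  -0.  ] world [0.465 0.101 0.237]
(236, 103) [ 98.2 238. ] step in tool [-0.5 -1.2 -0. ] world [0.465 0.096 0.248]
(260, 110) [110.6 259.7] step in tool [-0.7 -2.4 -0. ] world [0.467 0.084 0.27 ]
(array([ 0.7886, -0.9196,  0.0004]), array([ 0.0003, -0.0015, -0.0003]))
```

>>> servo_tool:
  increments:
    - [0.4,-0.46,0,0,0,0]
    - [0.39,-0.46,0,0,0,0]
    - [0,0,0,0,0,0]
    - [0.22,-0.44,0,0,0,0]
    - [0,0,0,0,0,0]

```text
clock: 6.5
position: [0.4636, 0.1095, 0.2032]
orientation: [[0.085, -0.086, 0.993], [-0.692, 0.712, 0.121], [-0.717, -0.697, 0.001]]
contact_force: [-0.0, 0.8, -2.5]
width: 0.062
```

>>> servo_tool:
  increments:
    - [-0.07,-0.6,0,0,0,0]
    - [0,0,0,0,0,0]
    - [-0.4,-0.5,0,0,0,0]
    - [0,0,0,0,0,0]

```text
clock: 6.9
position: [0.4645, 0.1058, 0.2145]
orientation: [[0.086, -0.087, 0.993], [-0.692, 0.712, 0.122], [-0.717, -0.697, 0.001]]
contact_force: [-0.5, 0.8, -2.6]
width: 0.064
```

```bash
python3 - <<'E'
from h import *
s=show(); print(whereeye(s)); print(delta(*tcp(*ms(209,89),44)))
r=cams(); cv2.imwrite("pics/side7.png",r["side"]["color"]); cv2.imwrite("pics/top7.png",r["top"]["color"]); cv2.imwrite("pics/s7.png",np.vstack([cv2.resize(r["side"]["color"][190:240,320:400],None,fx=9,fy=6)[:300],cv2.resize(r["top"]["color"][200:240,210:290],None,fx=9,fy=7.5)[:300]]))
E
```

```text
t 6.9 q [ 22.4  32.5 100.9 -46.1  68.9 -48.5] p [0.4645 0.1058 0.2145] F [-0.5  0.8 -2.6] M [0.84 0.27 0.  ] w 0.064
(np.float64(88.57860968719392), np.float64(204.21402254352117), np.float64(0.38092525745722156))
(array([-0.3709, -0.3516, -0.0356]), array([-0.0007,  0.0012,  0.003 ]))
```

View pics/s7.png

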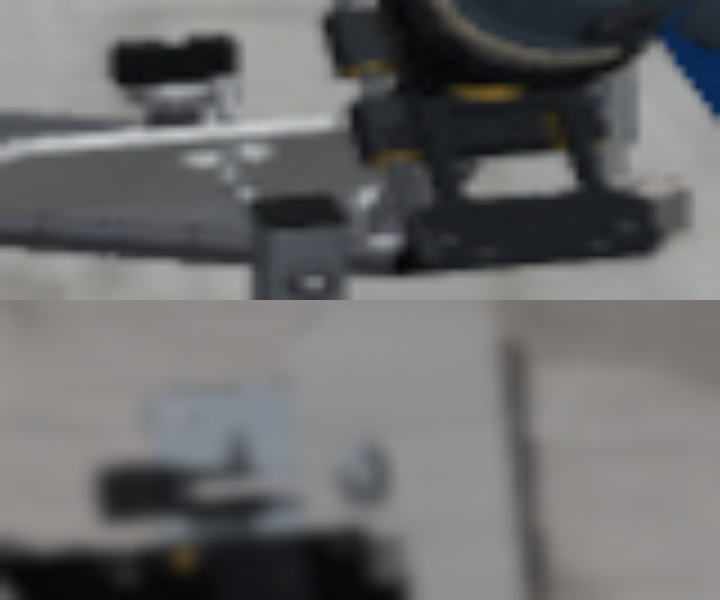

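```bash
python3 - <<'E'
from h import *
t=cv2.imread("pics/top7.png"); c=cv2.resize(t[212:236,238:268],None,fx=20,fy=20,interpolation=cv2.INTER_CUBIC)
S=np.array([0,0,0]); 
def st(d,z,x=0): return POST+SOUT*d/1000+SX*x/1000+np.array([0,0,z/1000.-.178])
for nm,pt in dict(eye=whereeye(show())[:2],tip=(95,235),bend=(88.5,196),barb=(84,224)).items():
    q=proj("top",st(*pt)); print(nm,q,(q-[238,212]+.5)*20)
cv2.imwrite("pics/t7z.png",c)
E
```

```text
t 7.0 q [ 22.4  32.6 101.  -46.   68.9 -48.5] p [0.4642 0.1059 0.214 ] F [ 1.4  0.3 -2.7] M [ 0.73  0.25 -0.01] w 0.064
eye [250.4667 223.5804] [259.3348 241.6074]
tip [250.7203 223.3002] [264.4054 236.0049]
bend [250.8307 223.6051] [266.6144 242.1025]
barb [248.1664 223.6384] [213.3278 242.7671]
```

View pics/t7z.png

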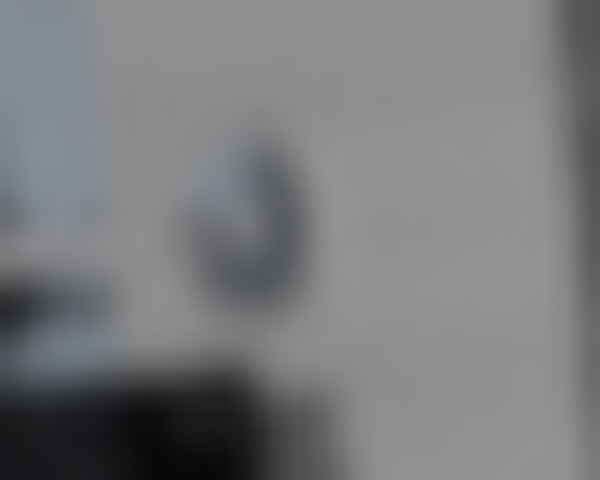

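>>> servo_tool:
  increments:
    - [-0.4,-0.36,0,0,0,0]
    - [0,0,0,0,0,0]
    - [-0.45,-0.4,0,0,0,0]
    - [0,0,0,0,0,0]

```text
clock: 7.4
position: [0.4644, 0.1063, 0.2259]
orientation: [[0.086, -0.087, 0.993], [-0.692, 0.712, 0.122], [-0.717, -0.697, 0.001]]
contact_force: [-0.6, -0.9, -2.1]
width: 0.064
```

```bash
python3 - <<'E'
from h import *
s=show(); print(whereeye(s)); print(delta(*tcp(*ms(217,95.5),44)))
E
```

```text
t 7.4 q [ 22.5  31.5 100.4 -45.6  70.  -49.6] p [0.4644 0.1063 0.2259] F [-0.6 -0.9 -2.1] M [0.78 0.25 0.01] w 0.064
(np.float64(88.13206579733924), np.float64(215.55654619148436), np.float64(0.38518525568340123))
(array([-0.1734, -0.3954, -0.0363]), array([-0.0008,  0.0012,  0.0031]))
```

>>> servo_tool:
  increments:
    - [-0.18,-0.4,0,0,0,0]
    - [0,0,0,0,0,0]
    - [-0.13,-0.35,0,0,0,0]
    - [-0.12,-0.35,0,0,0,0]
    - [0,0,0,0,0,0]

```text
clock: 7.9
position: [0.4648, 0.1011, 0.2364]
orientation: [[0.085, -0.087, 0.993], [-0.692, 0.712, 0.122], [-0.717, -0.697, 0.001]]
contact_force: [0.1, -0.6, -3.4]
width: 0.066
```

>>> servo_tool:
  increments:
    - [-0.25,-0.6,0,0,0,0]
    - [-0.25,-0.6,0,0,0,0]
    - [0,0,0,0,0,0]
    - [-0.3,-1,0,0,0,0]
    - [-0.4,-1.4,0,0,0,0]
    - [0,0,0,0,0,0]

```text
clock: 8.5
position: [0.4676, 0.0832, 0.2717]
orientation: [[0.087, -0.084, 0.993], [-0.692, 0.712, 0.121], [-0.717, -0.697, 0.004]]
contact_force: [0.5, 0.2, -2.7]
width: 0.061
```

```bash
python3 - <<'E'
from h import *
s=show(); print(whereeye(s))
r=cams(); cv2.imwrite("pics/side8.png",r["side"]["color"]); cv2.imwrite("pics/top8.png",r["top"]["color"]); cv2.imwrite("pics/s8.png",np.vstack([cv2.resize(r["side"]["color"][150:250,300:440],None,fx=5,fy=3)[:300],cv2.resize(r["top"]["color"][195:245,200:300],None,fx=7,fy=6)[:300]]))
E
```

```text
t 8.5 q [ 20.   26.7  99.7 -45.5  72.5 -55.1] p [0.4676 0.0832 0.2717] F [ 0.5  0.2 -2.7] M [0.83 0.22 0.04] w 0.061
(np.float64(111.50256187812077), np.float64(261.4884964481104), np.float64(0.7212117464970865))
```

View pics/s8.png

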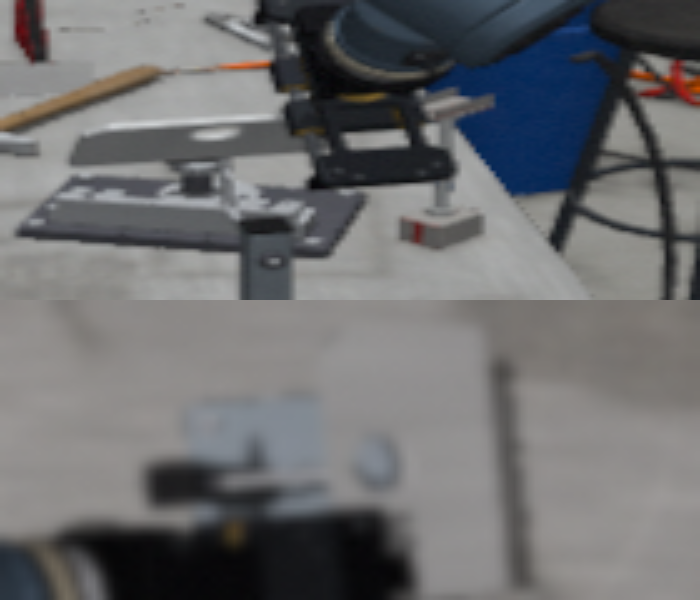

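>>> servo_tool:
  increments:
    - [0,-4,0,0,0,0]
    - [0,-4,0,0,0,0]
    - [0,0,0,0,0,0.128]
    - [0,-0.5,0,0,0,0.128]
    - [0,-0.5,0,0,0,0.128]
    - [0,-1,0,0,0,0.128]
    - [0,-1,0,0,0,0.128]
    - [0,-1,0,0,0,0.128]
    - [0,0,0,0,0,0]

```text
clock: 9.5
position: [0.4788, -0.0141, 0.3387]
orientation: [[0.0, -0.115, 0.993], [-0.004, 0.993, 0.115], [-1.0, -0.004, -0.0]]
contact_force: [0.6, -0.1, -1.9]
width: 0.065
```

```bash
cat >> h.py <<'E'
JO=np.array([.527,-.186,0]); JY=-20.2
def jfr(): 
    a=np.deg2rad(JY); return np.array([np.cos(a),np.sin(a),0]),np.array([-np.sin(a),np.cos(a),0])
def jtcp(y,z,x=0.,JO=JO):
    ex,ey=jfr(); R=down(JY+90); eye=JO+ex*x+ey*y+np.array([0,0,z]); return eye-R@E_T,R
E
python3 - <<'E'
from h import *
s=show(); print(whereeye(s)); p,R=jtcp(-.004,.210); print(p); d,r=delta(p,R); print(d,r)
E
```

```text
t 9.5 q [ -14.9   12.4   95.    -0.2   72.5 -111.5] p [ 0.4788 -0.0141  0.3387] F [ 0.6 -0.1 -1.9] M [0.02 0.14 0.06] w 0.065
(np.float64(199.74166715650676), np.float64(324.1780721280267), np.float64(-0.011209579286773226))
[ 0.4698 -0.1692  0.2245]
[ 11.4837 -15.2525  -2.6884] [0.4683 0.0009 0.0042]
```

>>> servo_tool:
  increments:
    - [2.8,-3.8,-0.67,0,0,0]
    - [2.8,-3.8,-0.67,0,0,0]
    - [2.8,-3.8,-0.67,0,0,0]
    - [2.8,-3.8,-0.67,0,0,0]
    - [0,0,0,0.117,0,0]
    - [0,0,0,0.117,0,0]
    - [0,0,0,0.117,0,0.004]
    - [0,0,0,0.117,0,0]
    - [0,0,0,0,0,0]
    - [0,0,0,0,0,0]

```text
clock: 10.5
position: [0.4699, -0.1635, 0.2265]
orientation: [[-0.001, 0.335, 0.942], [0.001, 0.942, -0.335], [-1.0, 0.001, -0.001]]
contact_force: [-0.2, -0.6, -2.6]
width: 0.064
```

```bash
python3 - <<'E'
from h import *
s=show(); p,R=jtcp(-.004,.210); d,r=delta(p,R); print(d,r)
r=cams(); cv2.imwrite("pics/side9.png",r["side"]["color"]); cv2.imwrite("pics/top9.png",r["top"]["color"]); cv2.imwrite("pics/s9.png",np.vstack([cv2.resize(r["side"]["color"][120:220,270:420],None,fx=5,fy=3)[:300],cv2.resize(r["top"]["color"][185:270,280:400],None,fx=6.25,fy=3.53)[:300]]))
E
```

```text
t 10.5 q [ -32.1   21.9  101.2    0.    56.9 -102.5] p [ 0.4699 -0.1635  0.2265] F [-0.2 -0.6 -2.6] M [0.05 0.15 0.04] w 0.064
[ 0.2033 -0.542   0.1807] [ 0.0106 -0.0009 -0.0006]
```

View pics/s9.png

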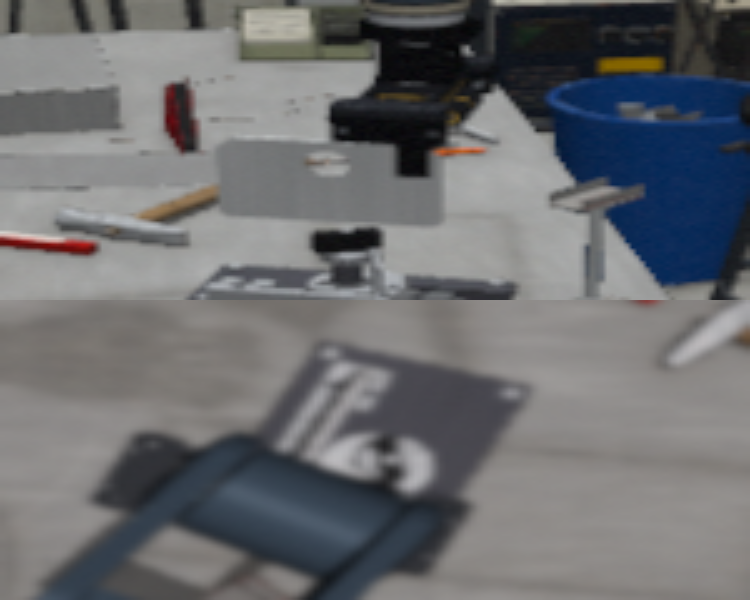

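```bash
python3 - <<'E'
from h import *
s=show(); p=s["position"];R=s["orientation"]
x0,y0,f=305,155,8
im=cv2.imread("pics/side9.png"); c=cv2.resize(im[y0:y0+50,x0:x0+60],None,fx=f,fy=f,interpolation=cv2.INTER_CUBIC)
tm=cv2.imread("pics/top9.png"); x1,y1=318,190; ct=cv2.resize(tm[y1:y1+50,x1:x1+40],None,fx=f,fy=f,interpolation=cv2.INTER_CUBIC)
# predicted corners: plate x=tool z, plate z=-tool x
for nm,(px,pz) in dict(TL=(.08,.028),TR=(-.08,.028),BL=(.08,-.072),BR=(-.08,-.072),eye=(0,0)).items():
    w=p+R@(E_T+np.array([-pz,0,px])); q=proj("side",w); qt=proj("top",w); print(nm,w.round(4),"side",q.round(1),"top",qt.round(1))
    cv2.circle(c,tuple(int(v) for v in (q-[x0,y0]+.5)*f),3,(0,0,255),-1); cv2.circle(ct,tuple(int(v) for v in (qt-[x1,y1]+.5)*f),3,(0,0,255),-1)
cv2.imwrite("pics/s9z.png",np.hstack([c,ct]))
E
```

```text
t 10.6 q [ -32.1   21.9  101.2    0.1   56.9 -102.5] p [ 0.4701 -0.1638  0.2267] F [-0.3 -0.  -2.3] M [ 0.02  0.14 -0.04] w 0.064
TL [ 0.6015 -0.2107  0.2402] side [312.3 163.9] top [339.  203.7]
TR [ 0.4508 -0.1569  0.2402] side [357.9 167.4] top [322.6 246.6]
BL [ 0.6015 -0.2107  0.1402] side [313.3 190.2] top [337.4 205.4]
BR [ 0.4508 -0.1568  0.1402] side [357.7 194.3] top [322.2 245.2]
eye [ 0.5262 -0.1838  0.2122] side [334.9 173.2] top [330.5 225.1]
```

View pics/s9z.png

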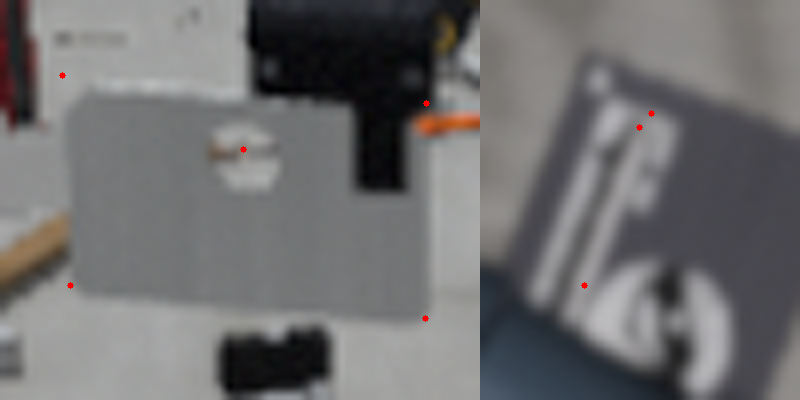

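```bash
python3 - <<'E'
from h import *
s=show(); p=s["position"];R=s["orientation"]
g=cv2.cvtColor(cv2.imread("pics/side9.png"),cv2.COLOR_BGR2GRAY).astype(float)
def edge(cols,v0,sl,half=4,mode=1):
    out=[]
    for u in cols:
        vc=v0+sl*(u-cols[0]); vs=np.arange(int(vc)-half,int(vc)+half+1); d=np.diff(g[vs,u])*mode; i=np.argmax(d); i=min(max(i,1),len(d)-2); a,b,c=d[i-1],d[i],d[i+1]; den=a-2*b+c; o=.5*(a-c)/den if den else 0; out.append((u,vs[i]+.5+o))
    return np.array(out)
bot=edge(np.arange(318,330),191.7,.08); 
b2=edge(np.arange(348,357),194.3,.08); 
B=np.vstack([bot,b2]); print(B.round(2).tolist()); k=np.polyfit(B[:,0],B[:,1],1); print("bottom",k, [np.polyval(k,u) for u in (313.3,357.7)],"pred 190.2 194.3")
T=edge(np.arange(317,334),165.5,.06,4,-1); print(T.round(2).tolist()); k=np.polyfit(T[:,0],T[:,1],1); print("top",k,[np.polyval(k,u) for u in (312.3,357.9)],"pred 163.9 167.4")
E
```

```text
t 10.6 q [ -32.1   21.9  101.2    0.1   56.9 -102.5] p [ 0.4701 -0.1638  0.2267] F [-0.3 -0.  -2.3] M [ 0.02  0.14 -0.04] w 0.064
[[318.0, 191.74], [319.0, 191.81], [320.0, 191.78], [321.0, 192.11], [322.0, 192.0], [323.0, 192.0], [324.0, 192.41], [325.0, 192.42], [326.0, 192.63], [327.0, 192.59], [328.0, 192.67], [329.0, 192.71], [348.0, 194.63], [349.0, 194.56], [350.0, 194.64], [351.0, 194.72], [352.0, 194.71], [353.0, 194.86], [354.0, 195.07], [355.0, 195.07], [356.0, 194.88]]
bottom [  0.0895 163.2747] [np.float64(191.3255656903057), np.float64(195.3008500127459)] pred 190.2 194.3
[[317.0, 165.93], [318.0, 166.16], [319.0, 166.25], [320.0, 166.23], [321.0, 166.15], [322.0, 166.2], [323.0, 166.29], [324.0, 166.26], [325.0, 166.36], [326.0, 166.43], [327.0, 166.46], [328.0, 166.44], [329.0, 166.56], [330.0, 166.83], [331.0, 166.94], [332.0, 167.29], [333.0, 167.19]]
top [  0.0687 144.1267] [np.float64(165.5958562284196), np.float64(168.7306422625459)] pred 163.9 167.4
```

```bash
python3 - <<'E'
from h import *
g=cv2.cvtColor(cv2.imread("pics/top9.png"),cv2.COLOR_BGR2GRAY).astype(int)
for v in range(206,228,2): print(v,g[v,322:344].tolist())
E
```

```text
206 [135, 136, 137, 136, 123, 99, 80, 75, 79, 102, 142, 165, 162, 137, 118, 127, 140, 149, 154, 145, 117, 87]
208 [138, 140, 140, 130, 108, 84, 76, 79, 95, 120, 129, 118, 99, 95, 123, 150, 148, 147, 154, 140, 104, 80]
210 [137, 136, 129, 109, 85, 74, 76, 92, 125, 150, 137, 101, 88, 118, 151, 151, 131, 131, 134, 111, 84, 75]
212 [133, 129, 114, 87, 75, 74, 82, 115, 152, 156, 126, 99, 116, 150, 158, 145, 135, 126, 104, 83, 74, 73]
214 [132, 118, 93, 76, 73, 80, 108, 144, 158, 139, 105, 104, 136, 154, 147, 150, 152, 130, 94, 75, 74, 73]
216 [126, 99, 78, 73, 76, 100, 139, 156, 140, 111, 109, 137, 152, 133, 107, 109, 111, 93, 78, 73, 73, 73]
218 [105, 82, 73, 75, 90, 124, 150, 139, 106, 95, 125, 151, 138, 102, 79, 74, 75, 74, 73, 72, 73, 74]
220 [82, 73, 73, 85, 118, 149, 148, 116, 93, 115, 147, 144, 112, 83, 75, 73, 75, 74, 73, 74, 74, 74]
222 [71, 72, 79, 106, 142, 147, 122, 98, 109, 141, 149, 120, 90, 87, 95, 102, 106, 105, 91, 76, 71, 73]
224 [64, 75, 98, 134, 147, 124, 95, 106, 142, 156, 137, 117, 126, 149, 163, 161, 141, 114, 78, 51, 57, 92]
226 [54, 77, 115, 142, 133, 103, 93, 123, 150, 145, 141, 160, 175, 181, 172, 148, 121, 93, 54, 35, 51, 98]
```

```bash
sed -i 's/^JO=.*/JO=np.array([.527,-.1855,0])\nE_T=np.array([.0145,0,.0575])/' h.py; python3 - <<'E'
from h import *
p,R=jtcp(-.0045,.150); d,r=delta(p,R); print(p,d,r)
E
```

```text
Traceback (most recent call last):
  File "h.py", line 56, in jtcp
    ex,ey=jfr(); R=down(JY+90); eye=JO+ex*x+ey*y+np.array([0,0,z]); return eye-R@E_T,R
          ~~~^^
  File "h.py", line 54, in jfr
    a=np.deg2rad(JY); return np.array([np.cos(a),np.sin(a),0]),np.array([-np.sin(a),np.cos(a),0])
                 ^^
NameError: name 'JY' is not defined. Did you mean: 'EY'?
```

```bash
sed -i 's/^E_T=np.array(\[.0145,0,.0575\])/&; JY=-20.2/' h.py; python3 - <<'E'
from h import *
p,R=jtcp(-.0045,.150); d,r=delta(p,R); print(p,d,r)
E
```

```text
[ 0.4715 -0.1699  0.1645] [ 6.2224 -0.5317  0.3339] [ 0.0094 -0.0001 -0.0008]
```

>>> servo_tool:
  increments:
    - [0,-0.53,0.33,0.0095,0,0]
    - [2.5,0,0,0,0,0]
    - [2,0,0,0,0,0]
    - [1.2,0,0,0,0,0]
    - [0.5,0,0,0,0,0]
    - [0,0,0,0,0,0]
    - [0,0,0,0,0,0]

```text
clock: 11.3
position: [0.4722, -0.1709, 0.1654]
orientation: [[0.002, 0.348, 0.938], [0.0, 0.938, -0.348], [-1.0, 0.001, 0.002]]
contact_force: [-0.3, 0.5, -2.0]
width: 0.061
```

```bash
python3 - <<'E'
from h import *
s=show(); p=s["position"];R=s["orientation"]
r=cams(); cv2.imwrite("pics/side10.png",r["side"]["color"]); cv2.imwrite("pics/top10.png",r["top"]["color"])
x0,y0,f=305,170,8; c=cv2.resize(r["side"]["color"][y0:y0+60,x0:x0+65],None,fx=f,fy=f,interpolation=cv2.INTER_CUBIC)
x1,y1=313,192; ct=cv2.resize(r["top"]["color"][y1:y1+60,x1:x1+34],None,fx=f,fy=f,interpolation=cv2.INTER_CUBIC)
for nm,(px,pz) in dict(TL=(.08,.028),TR=(-.08,.028),BL=(.08,-.072),BR=(-.08,-.072),eye=(0,0)).items():
    w=p+R@(E_T+np.array([-pz,0,px])); q=proj("side",w); qt=proj("top",w); print(nm,w.round(4),"side",q.round(1),"top",qt.round(1))
    cv2.circle(c,tuple(int(v) for v in (q-[x0,y0]+.5)*f),3,(0,0,255),-1); cv2.circle(ct,tuple(int(v) for v in (qt-[x1,y1]+.5)*f),3,(0,0,255),-1)
ex,ey=jfr()
for jx,jy in((-.07,0),(.07,0),(-.07,-.009),(.07,-.009)): 
    q=proj("top",JO+ex*jx+ey*jy+np.array([0,0,.047])); cv2.circle(ct,tuple(int(v) for v in (q-[x1,y1]+.5)*f),2,(0,255,0),-1)
cv2.imwrite("pics/s10z.png",np.hstack([c,ct]))
E
```

```text
t 11.3 q [ -32.7   27.7  104.1    0.1   48.1 -102.4] p [ 0.4722 -0.1709  0.1654] F [-0.3  0.5 -2. ] M [ 0.01  0.14 -0.02] w 0.061
TL [ 0.601  -0.2187  0.1791] side [313.  179.2] top [340.2 205. ]
TR [ 0.451  -0.1631  0.1788] side [357.5 183.4] top [324.  245.7]
BL [ 0.6013 -0.2187  0.0791] side [313.9 204.7] top [338.6 206.5]
BR [ 0.4512 -0.163   0.0788] side [357.3 209.3] top [323.5 244.4]
eye [ 0.5261 -0.1909  0.151 ] side [335.  188.6] top [331.8 225.3]
```

View pics/s10z.png

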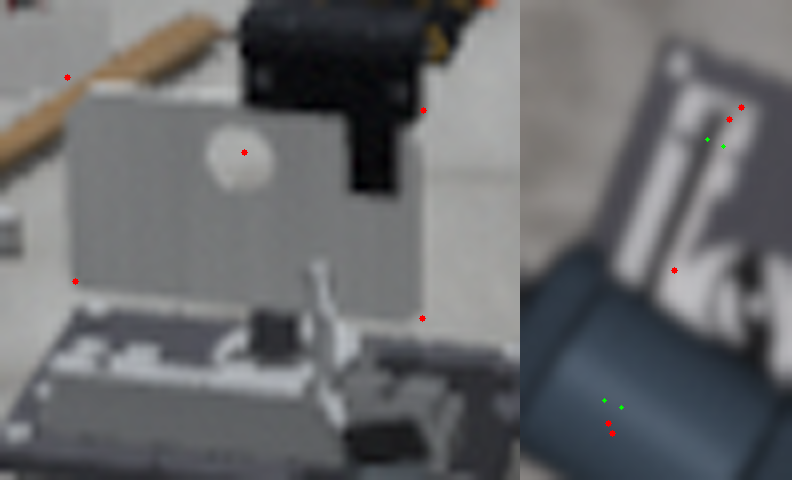

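```bash
python3 - <<'E'
from h import *
s=show(); p=s["position"];R=s["orientation"]
g=cv2.cvtColor(cv2.imread("pics/top10.png"),cv2.COLOR_BGR2GRAY).astype(int); g1=cv2.cvtColor(cv2.imread("pics/top1.png"),cv2.COLOR_BGR2GRAY).astype(int)
a=proj("top",p+R@(E_T+np.array([-.028,0,.08]))); b=proj("top",p+R@(E_T+np.array([-.028,0,-.08])))
ex,ey=jfr(); w=lambda x,y,z: proj("top",JO+ex*x+ey*y+np.array([0,0,z]))
def at(q,r,v): return q[0]+(v-q[1])*(r[0]-q[0])/(r[1]-q[1])
for v in range(212,228,2): print(v,g[v,322:340].tolist(),"| orig",g1[v,322:340].tolist(),"pred plate",round(at(a,b,v),2),"fence0@.045",round(at(w(.08,0,.045),w(-.08,0,.045),v),2),"fencetop c",round(at(w(.08,.0115,.05),w(-.08,.0115,.05),v),2),"lip",round(at(w(.08,-.009,.04),w(-.08,-.009,.04),v),2))
E
```

```text
t 11.4 q [ -32.7   27.6  104.1    0.1   48.1 -102.4] p [ 0.4722 -0.1709  0.1656] F [-0.6  0.1 -2.9] M [-0.04  0.13  0.  ] w 0.068
212 [134, 131, 115, 89, 75, 75, 84, 118, 159, 176, 168, 135, 92, 79, 116, 155, 163, 141] | orig [128, 125, 109, 84, 71, 71, 80, 112, 152, 168, 161, 133, 100, 81, 84, 104, 122, 120] pred plate 337.4 fence0@.045 334.69 fencetop c 331.64 lip 337.06
214 [135, 120, 94, 77, 74, 82, 108, 149, 173, 172, 144, 102, 81, 113, 156, 174, 165, 134] | orig [129, 114, 89, 73, 71, 78, 104, 142, 166, 165, 141, 109, 84, 81, 104, 135, 145, 126] pred plate 336.6 fence0@.045 333.9 fencetop c 330.85 lip 336.27
216 [128, 100, 79, 74, 77, 102, 144, 172, 176, 154, 113, 80, 101, 140, 150, 135, 117, 95] | orig [122, 95, 75, 70, 74, 97, 137, 165, 169, 151, 116, 87, 74, 73, 84, 102, 107, 91] pred plate 335.81 fence0@.045 333.11 fencetop c 330.06 lip 335.48
218 [105, 84, 74, 76, 92, 130, 165, 176, 159, 121, 85, 94, 134, 148, 120, 87, 77, 75] | orig [101, 80, 70, 72, 87, 124, 158, 168, 154, 124, 92, 76, 71, 71, 70, 72, 72, 71] pred plate 335.02 fence0@.045 332.33 fencetop c 329.27 lip 334
[... 278 characters left out ...]
40, 99, 89, 125, 152, 137, 109, 101, 103, 109, 106] | orig [70, 71, 75, 104, 145, 165, 161, 137, 104, 80, 72, 71, 75, 83, 92, 98, 103, 101] pred plate 333.43 fence0@.045 330.75 fencetop c 327.69 lip 333.12
224 [44, 54, 88, 134, 167, 169, 145, 108, 95, 128, 160, 162, 150, 154, 166, 163, 144, 115] | orig [70, 75, 96, 135, 163, 163, 141, 109, 85, 76, 79, 95, 119, 144, 158, 156, 137, 110] pred plate 332.63 fence0@.045 329.96 fencetop c 326.9 lip 332.33
226 [48, 52, 71, 106, 134, 138, 110, 84, 112, 161, 183, 185, 183, 184, 174, 150, 122, 94] | orig [75, 93, 129, 160, 166, 151, 118, 88, 77, 89, 120, 151, 170, 175, 167, 143, 117, 89] pred plate 331.84 fence0@.045 329.17 fencetop c 326.11 lip 331.54
```

>>> servo_tool:
  increments:
    - [0,0.26,0,0,0,0]
    - [0.8,0,0,0,0,0]
    - [0.8,0,0,0,0,0]
    - [0.6,0,0,0,0,0]
    - [0.4,0,0,0,0,0]
    - [0.3,0,0,0,0,0]
    - [0,0,0,0,0,0]
    - [0,0,0,0,0,0]

```text
clock: 12.2
position: [0.4726, -0.168, 0.1358]
orientation: [[0.001, 0.348, 0.938], [0.001, 0.938, -0.348], [-1.0, 0.001, 0.001]]
contact_force: [0.6, -0.6, -1.6]
width: 0.061
```

>>> servo_tool:
  increments:
    - [0.2,0,0,0,0,0]
    - [0.2,0,0,0,0,0]
    - [0.2,0,0,0,0,0]
    - [0,0,0,0,0,0]

```text
clock: 12.6
position: [0.4725, -0.168, 0.1297]
orientation: [[0.001, 0.348, 0.938], [0.001, 0.938, -0.348], [-1.0, 0.001, 0.001]]
contact_force: [-0.1, 0.4, -2.5]
width: 0.066
```

```bash
python3 - <<'E'
from h import *
s=show(); p=s["position"];R=s["orientation"]
r=cams(); cv2.imwrite("pics/side11.png",r["side"]["color"]); cv2.imwrite("pics/top11.png",r["top"]["color"])
x0,y0,f=300,180,8; c=cv2.resize(r["side"]["color"][y0:y0+60,x0:x0+65],None,fx=f,fy=f,interpolation=cv2.INTER_CUBIC)
x1,y1=313,192; ct=cv2.resize(r["top"]["color"][y1:y1+60,x1:x1+34],None,fx=f,fy=f,interpolation=cv2.INTER_CUBIC)
cv2.imwrite("pics/s11z.png",np.hstack([c,ct]))
E
```

```text
t 12.6 q [ -32.4   31.2  105.7    0.1   43.1 -102.1] p [ 0.4725 -0.168   0.1297] F [-0.1  0.4 -2.5] M [-0.04  0.18 -0.01] w 0.066
```

View pics/s11z.png

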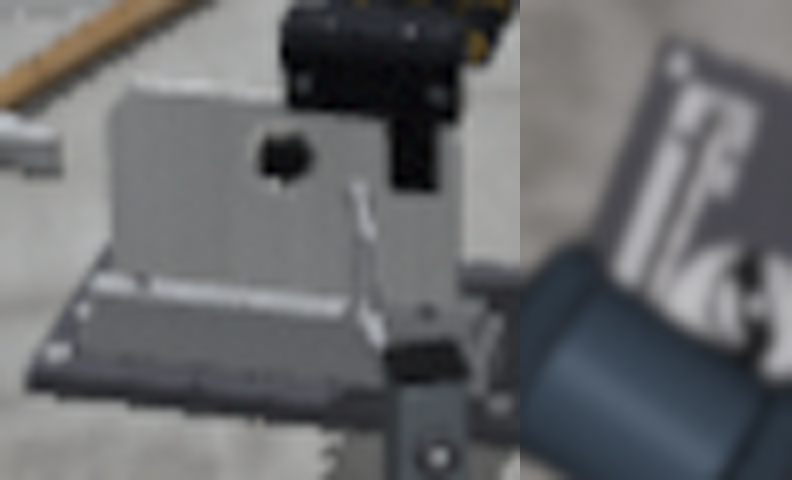

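>>> servo_tool:
  increments:
    - [0.2,0,0,0,0,0]
    - [0.2,0,0,0,0,0]
    - [0.2,0,0,0,0,0]
    - [0,0,0,0,0,0]

```text
clock: 13.1
position: [0.4726, -0.168, 0.1236]
orientation: [[0.001, 0.348, 0.938], [0.001, 0.938, -0.348], [-1.0, 0.001, 0.0]]
contact_force: [-0.5, -0.7, -2.7]
width: 0.062
```

>>> servo_tool:
  increments:
    - [0.2,0,0,0,0,0]
    - [0.2,0,0,0,0,0]
    - [0,0,0,0,0,0]

```text
clock: 13.4
position: [0.4726, -0.168, 0.1196]
orientation: [[0.001, 0.348, 0.938], [0.001, 0.938, -0.348], [-1.0, 0.001, 0.001]]
contact_force: [0.2, -1.7, -2.9]
width: 0.062
```

>>> servo_tool:
  increments:
    - [0.3,0,0,0,0,0]
    - [0.3,0,0,0,0,0]
    - [0.3,0,0,0,0,0]
    - [0,0,0,0,0,0]

```text
clock: 13.8
position: [0.4725, -0.168, 0.1104]
orientation: [[0.001, 0.348, 0.938], [0.001, 0.938, -0.348], [-1.0, 0.001, 0.0]]
contact_force: [-0.9, -1.4, -3.9]
width: 0.066
```

>>> servo_tool:
  increments:
    - [0.2,0,0,0,0,0]
    - [0.2,0,0,0,0,0]
    - [0,0,0,0,0,0]

```text
clock: 14.1
position: [0.4726, -0.168, 0.1066]
orientation: [[0.001, 0.348, 0.938], [0.001, 0.938, -0.348], [-1.0, 0.001, 0.001]]
contact_force: [0.9, -1.7, -3.1]
width: 0.063
```

>>> servo_tool:
  increments:
    - [0.15,0,0,0,0,0]
    - [0.15,0,0,0,0,0]
    - [0,0,0,0,0,0]

```text
clock: 14.4
position: [0.4726, -0.168, 0.1037]
orientation: [[0.001, 0.348, 0.938], [0.001, 0.938, -0.348], [-1.0, 0.001, 0.001]]
contact_force: [-0.6, -2.4, -4.1]
width: 0.06
```

>>> servo_tool:
  increments:
    - [0.1,0,0,0,0,0]
    - [0.1,0,0,0,0,0]
    - [0,0,0,0,0,0]

```text
clock: 14.7
position: [0.4726, -0.168, 0.1018]
orientation: [[0.001, 0.348, 0.938], [0.001, 0.938, -0.348], [-1.0, 0.001, 0.001]]
contact_force: [-1.2, -1.8, -2.7]
width: 0.06
```

>>> servo_tool:
  increments:
    - [0.1,0,0,0,0,0]
    - [0,0,0,0,0,0]

```text
clock: 14.9
position: [0.4726, -0.168, 0.1017]
orientation: [[0.001, 0.348, 0.938], [0.001, 0.938, -0.348], [-1.0, 0.001, 0.001]]
contact_force: [-2.3, -1.9, 5.3]
width: 0.062
```

>>> servo_tool:
  increments:
    - [0.1,0,0,0,0,0]
    - [0,0,0,0,0,0]

```text
clock: 15.1
position: [0.4726, -0.168, 0.1017]
orientation: [[0.002, 0.348, 0.938], [0.0, 0.938, -0.348], [-1.0, 0.001, 0.001]]
contact_force: [-4.3, -0.7, 13.5]
width: 0.061
```

>>> servo_tool:
  increments:
    - [-0.1,0,0,0,0,0]
    - [0,0,0,0,0,0]
    - [0,0,0,0,0,0]

```text
clock: 15.4
position: [0.4726, -0.168, 0.1017]
orientation: [[0.001, 0.348, 0.938], [0.001, 0.938, -0.348], [-1.0, 0.001, 0.001]]
contact_force: [-3.4, -1.1, 8.5]
width: 0.067
```

>>> servo_tool:
  increments:
    - [0,0,0,0,0,0]
    - [0,0,0,0,0,0]
    - [0,0,0,0,0,0]
    - [0,0,0,0,0,0]
  grip: 0.65
  squeeze: 20

```text
clock: 15.8
position: [0.4726, -0.1677, 0.1006]
orientation: [[0.001, 0.348, 0.937], [0.001, 0.937, -0.348], [-1.0, 0.002, 0.0]]
contact_force: [-0.4, 0.7, -0.2]
width: 0.313
```

```bash
python3 - <<'E'
from h import *
s=show()
r=cams(); cv2.imwrite("pics/side12.png",r["side"]["color"]); cv2.imwrite("pics/top12.png",r["top"]["color"])
x0,y0,f=300,180,8; c=cv2.resize(r["side"]["color"][y0:y0+60,x0:x0+65],None,fx=f,fy=f,interpolation=cv2.INTER_CUBIC)
x1,y1=313,192; ct=cv2.resize(r["top"]["color"][y1:y1+60,x1:x1+34],None,fx=f,fy=f,interpolation=cv2.INTER_CUBIC)
cv2.imwrite("pics/s12z.png",np.hstack([c,ct]))
E
```

```text
t 15.8 q [ -32.4   34.3  106.7    0.1   39.  -102.1] p [ 0.4726 -0.1677  0.1006] F [-0.4  0.7 -0.2] M [-0.04  0.01 -0.02] w 0.313
```

View pics/s12z.png

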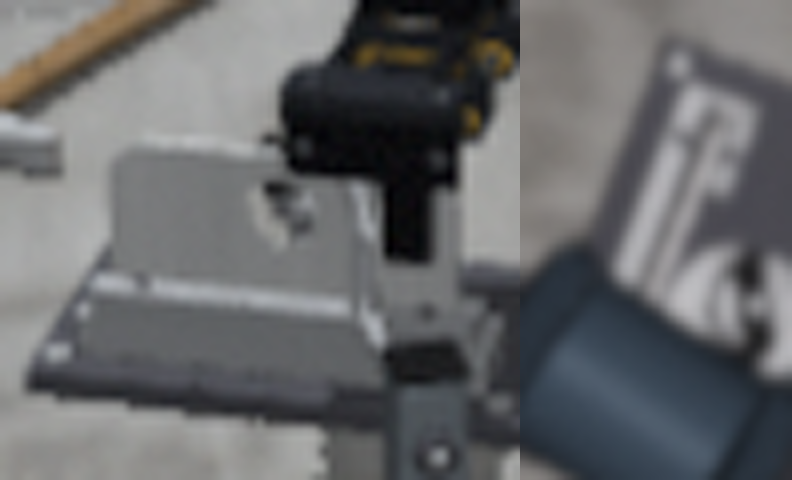

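>>> servo_tool:
  increments:
    - [-2,0,0,0,0,0]
    - [-4,0,0,0,0,0]
    - [-4,0,0,0,0,0]
    - [-2,0,-4,0,0,0]
    - [0,0,-5,0,0,0]
    - [0,0,-5,0,0,0]
    - [0,0,0,0,0,0]

```text
clock: 16.6
position: [0.332, -0.1128, 0.2192]
orientation: [[-0.011, 0.348, 0.937], [0.01, 0.937, -0.348], [-1.0, 0.005, -0.014]]
contact_force: [-0.4, -1.1, 0.9]
width: 0.352
```

```bash
python3 - <<'E'
from h import *
s=show()
r=cams(); cv2.imwrite("pics/side13.png",r["side"]["color"]); cv2.imwrite("pics/top13.png",r["top"]["color"])
x0,y0,f=300,180,8; c=cv2.resize(r["side"]["color"][y0:y0+60,x0:x0+60],None,fx=f,fy=f,interpolation=cv2.INTER_CUBIC)
x1,y1=320,205; ct=cv2.resize(r["top"]["color"][y1:y1+40,x1:x1+26],None,fx=12,fy=12,interpolation=cv2.INTER_CUBIC)
cv2.imwrite("pics/s13z.png",np.hstack([c,ct]))
ex,ey=jfr()
for nm,z in(("knob c",.103),):
    print(proj("top",[.5094,-.2330,z]), proj("side",[.5094,-.2330,.089]))
g=cv2.cvtColor(r["top"]["color"],cv2.COLOR_BGR2GRAY).astype(int); print(g[220:240,333:350])
E
```

```text
t 16.6 q [ -37.3   11.9  120.     0.1   48.9 -107. ] p [ 0.332  -0.1128  0.2192] F [-0.4 -1.1  0.9] M [-0.   -0.04  0.  ] w 0.352
[342.1873 230.018 ] [338.7507 199.1177]
[[139 111  84  74  72  73  73  72  72  72  73  72  72  71  71  71  71]
 [127  96  78  76  77  79  81  78  74  72  73  73  71  71  71  71  71]
 [117  88  86  94 100 105 102  89  74  69  72  75  75  72  71  71  71]
 [110  97 113 130 138 135 122  94  66  61  76  90  89  80  73  72  71]
 [114 123 147 161 159 139 113  77  50  56  90 118 120 102  83  74  71]
 [134 153 170 172 157 125  89  55  36  53  97 137 147 131 101  79  73]
 [157 173 178 169 146 119  91  54  34  51  97 143 158 150 123  92  76]
 [173 181 179 164 140 135 119  74  44  58  99 145 161 159 143 113  85]
 [181 184 177 158 143 153 141  95  72  88 111 143 162 165 160 136  98]
 [184 183 173 149 144 162 151 110 104 124 129 141 162 172 171 151 106]
 [185 182 167 140 140 162 153 115 112 130 128 135 161 174 174 156 110]
 [186 183 168 140 136 158 151 109  90 101 101 123 157 171 174 156 114]
 [186 184 175 154 142 150 144 106  68  60  70 109 152 170 174 157 115]
 [185 186 183 173 157 146 137 109  66  40  50  96 146 172 175 156 113]
 [184 185 185 181 172 154 132 105  66  39  49  96 149 174 174 153 109]
 [182 184 182 180 177 164 136 103  71  55  70 115 159 176 169 141 101]
 [177 182 176 168 170 170 151 124 104 100 114 144 169 175 158 124  88]
 [166 176 171 160 167 175 170 158 149 149 155 168 174 164 138 102  77]
 [141 163 167 164 171 179 180 176 174 174 176 174 165 142 111  84  72]
 [111 137 154 163 172 179 181 180 179 175 172 161 140 110  87  73  70]]
```

View pics/s13z.png

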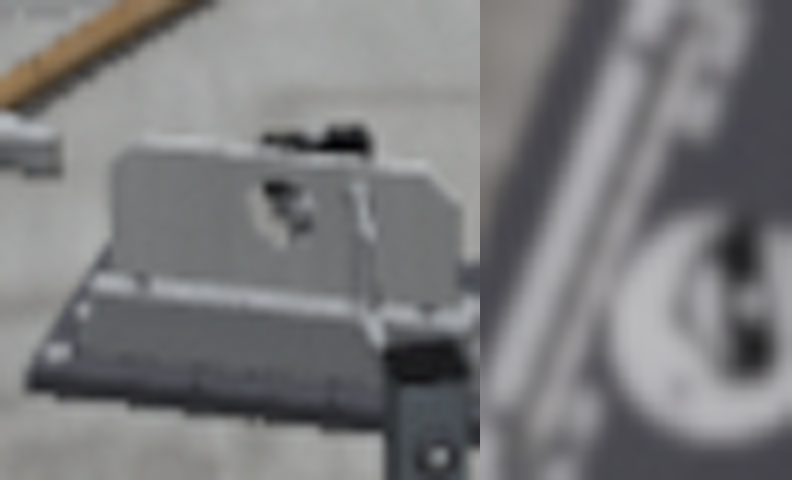

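```bash
python3 - <<'E'
from h import *
d,r=delta([.510,-.2325,.18],down(100)); print(d,r)
E
```

```text
[ 4.0988 -4.7594 19.8823] [-0.5305  0.0011 -0.0012]
```

>>> servo_tool:
  increments:
    - [0,-0.95,3.97,-0.132,0,0]
    - [0.8,0,0,-0.133,0,0]
    - [0,0,0,-0.133,0,0]
    - [0,0,0,-0.132,0,0]
    - [0,0,0,0,0,0]
  grip: 0.6

```text
clock: 17.2
position: [0.377, -0.1433, 0.2128]
orientation: [[0.003, -0.174, 0.985], [-0.0, 0.985, 0.174], [-1.0, -0.001, 0.003]]
contact_force: [0.6, -0.3, -0.1]
width: 0.399
```

```bash
python3 - <<'E'
from h import *
show();d,r=delta([.510,-.2325,.18],down(100)); print(d,r)
E
```

```text
t 17.2 q [ -36.8   16.3  114.5    0.1   49.1 -136.9] p [ 0.377  -0.1433  0.2128] F [ 0.6 -0.3 -0.1] M [0.03 0.02 0.04] w 0.399
[  3.3188 -11.0951  11.5379] [0.     0.0026 0.0006]
```

>>> servo_tool:
  increments:
    - [0.66,-2.77,2.88,0,0,0]
    - [0.66,-2.77,2.88,0,0.002,0]
    - [1,-2.77,2.88,0,0,0]
    - [1,-2.78,2.88,0,0,0]
    - [0,0,0,0,0,0]
    - [0,0,0,0,0,0]

```text
clock: 17.8
position: [0.5086, -0.2317, 0.1787]
orientation: [[-0.002, -0.172, 0.985], [0.001, 0.985, 0.172], [-1.0, 0.002, -0.001]]
contact_force: [0.4, 0.4, -0.7]
width: 0.401
```

```bash
python3 - <<'E'
from h import *
s=show();d,r=delta([.510,-.2325,.101],down(100)); print(d,r)
r=cams(); cv2.imwrite("pics/side14.png",r["side"]["color"]); cv2.imwrite("pics/top14.png",r["top"]["color"])
x0,y0,f=300,160,8; c=cv2.resize(r["side"]["color"][y0:y0+60,x0:x0+60],None,fx=f,fy=f,interpolation=cv2.INTER_CUBIC)
x1,y1=305,195; ct=cv2.resize(r["top"]["color"][y1:y1+60,x1:x1+40],None,fx=8,fy=8,interpolation=cv2.INTER_CUBIC)
cv2.imwrite("pics/s14z.png",np.hstack([c,ct]))
E
```

```text
t 17.8 q [ -35.9   30.2   95.3    0.    54.6 -135.8] p [ 0.5086 -0.2317  0.1787] F [ 0.4  0.4 -0.7] M [0.11 0.02 0.  ] w 0.401
[ 7.7651 -0.1151  0.1301] [-0.002  -0.0014 -0.0015]
```

View pics/s14z.png

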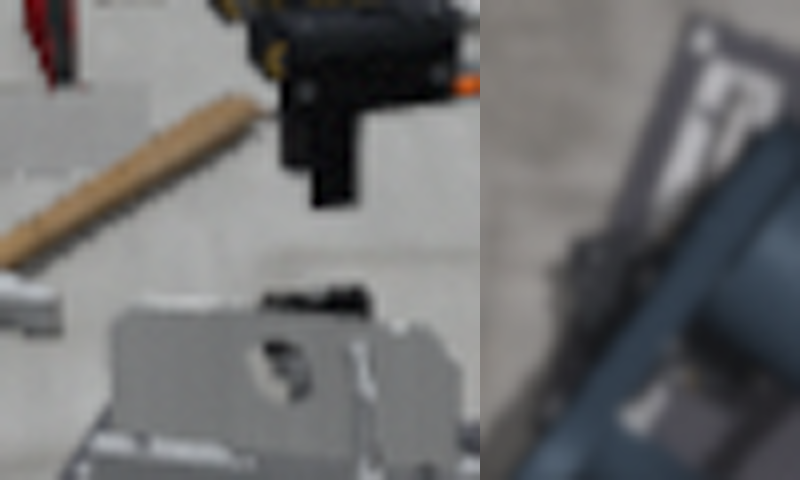

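>>> servo_tool:
  increments:
    - [2,-0.1,0.13,0,0,0]
    - [2,0,0,0,0,0]
    - [1.5,0,0,0,0,0]
    - [0.8,0,0,0,0,0]
    - [0.4,0,0,0,0,0]
    - [0,0,0,0,0,0]

```text
clock: 18.5
position: [0.509, -0.2317, 0.1127]
orientation: [[-0.001, -0.174, 0.985], [0.001, 0.985, 0.174], [-1.0, 0.001, -0.001]]
contact_force: [-0.4, -1.0, 0.0]
width: 0.4
```

>>> servo_tool:
  increments:
    - [0.4,0,0,0,0,0]
    - [0.4,0,0,0,0,0]
    - [0.2,0,0,0,0,0]
    - [0,0,0,0,0,0]

```text
clock: 18.9
position: [0.5091, -0.2318, 0.1023]
orientation: [[-0.001, -0.174, 0.985], [0.001, 0.985, 0.174], [-1.0, 0.001, -0.001]]
contact_force: [-1.2, 0.4, 0.6]
width: 0.402
```

>>> servo_tool:
  increments:
    - [0.1,0,0,0,0,0]
    - [0,0,0,0,0,0]
    - [0,0,0,0,0,0]
    - [0,0,0,0,0,0]
    - [0,0,0,0,0,0]
  grip: 1
  squeeze: 12

```text
clock: 19.4
position: [0.5098, -0.2343, 0.1016]
orientation: [[0.001, -0.175, 0.985], [-0.004, 0.985, 0.175], [-1.0, -0.004, -0.0]]
contact_force: [-1.5, -5.4, -3.3]
width: 0.163
```

```bash
python3 - <<'E'
from h import *
s=show(); print("tool-frame F",(s["orientation"].T@s["contact_force"]).round(1),"M",(s["orientation"].T@s["moment"]).round(3), s["width"]*87)
E
```

```text
t 19.4 q [ -36.    37.1   98.1   -0.2   44.7 -135.9] p [ 0.5098 -0.2343  0.1016] F [-1.5 -5.4 -3.3] M [-0.93  0.24 -0.02] w 0.163
tool-frame F [ 3.3 -5.  -2.4] M [ 0.014  0.403 -0.874] 14.18845173863156
```

>>> servo_tool:
  increments:
    - [0,-0.25,0,0,0,0]
    - [0,0,0,0,0,0]
    - [0,0,0,0,0,0]
  squeeze: 40

```text
clock: 19.7
position: [0.5098, -0.2345, 0.1016]
orientation: [[-0.001, -0.174, 0.985], [0.0, 0.985, 0.174], [-1.0, 0.0, -0.001]]
contact_force: [0.9, -1.0, -0.4]
width: 0.159
```

>>> servo_tool:
  increments:
    - [0,0,0,0.1,0,0]
    - [0,0,0,0.1,0,0]
    - [0,0,0,0.1,0,0]
    - [0,0,0,0.1,0,0]
    - [0,0,0,0,0,0]

```text
clock: 20.2
position: [0.5098, -0.2338, 0.1016]
orientation: [[-0.001, 0.224, 0.975], [0.001, 0.975, -0.223], [-1.0, 0.001, -0.001]]
contact_force: [1.1, 0.8, -0.5]
width: 0.155
```

```bash
python3 - <<'E'
from h import *
s=show(); print("tool-frame F",(s["orientation"].T@s["contact_force"]).round(1),"M",(s["orientation"].T@s["moment"]).round(3), s["width"]*87); R=s["orientation"]; print("yaw",np.rad2deg(np.arctan2(R[1,1],R[0,1])))
E
```

```text
t 20.2 q [ -36.1   37.1   98.     0.    44.9 -113.2] p [ 0.5098 -0.2338  0.1016] F [ 1.1  0.8 -0.5] M [ 0.23 -0.19 -0.07] w 0.155
tool-frame F [0.5 1.1 0.9] M [ 0.069 -0.135  0.262] 13.473398028069877
yaw 77.08525695667268
```

>>> servo_tool:
  increments:
    - [0,0,0,0.1,0,0]
    - [0,0,0,0.1,0,0]
    - [0,0,0,0.1,0,0]
    - [0,0,0,0.1,0,0]
    - [0,0,0,0,0,0]

```text
clock: 20.7
position: [0.5101, -0.2333, 0.1016]
orientation: [[-0.0, 0.584, 0.812], [0.002, 0.812, -0.584], [-1.0, 0.002, -0.001]]
contact_force: [2.2, 4.6, 0.1]
width: 0.155
```

```bash
python3 - <<'E'
from h import *
s=show(); print("tool-frame F",(s["orientation"].T@s["contact_force"]).round(1),"M",(s["orientation"].T@s["moment"]).round(3), s["width"]*87); R=s["orientation"]; print("yaw",np.rad2deg(np.arctan2(R[1,1],R[0,1])))
E
```

```text
t 20.7 q [-36.   37.1  98.    0.1  44.9 -90.4] p [ 0.5101 -0.2333  0.1016] F [2.2 4.6 0.1] M [ 0.62 -0.48 -0.06] w 0.155
tool-frame F [-0.   5.  -0.9] M [ 0.054 -0.026  0.784] 13.485541521427683
yaw 54.263647706202356
```

>>> servo_tool:
  increments:
    - [0,0.15,0,0.1,0,0]
    - [0,0,0,0.1,0,0]
    - [0,0,0,0,0,0]

```text
clock: 21.0
position: [0.5104, -0.2329, 0.1016]
orientation: [[-0.001, 0.733, 0.681], [0.001, 0.681, -0.733], [-1.0, -0.0, -0.002]]
contact_force: [0.8, 1.2, 1.5]
width: 0.154
```

```bash
python3 - <<'E'
from h import *
s=show(); print("tool-frame F",(s["orientation"].T@s["contact_force"]).round(1),"M",(s["orientation"].T@s["moment"]).round(3), s["width"]*87); R=s["orientation"]; print("yaw",np.rad2deg(np.arctan2(R[1,1],R[0,1])))
E
```

```text
t 21.0 q [-35.9  37.1  98.   -0.   45.  -78.8] p [ 0.5104 -0.2329  0.1016] F [0.8 1.2 1.5] M [ 0.2  -0.14 -0.08] w 0.154
tool-frame F [-1.5  1.4 -0.3] M [0.082 0.049 0.241] 13.396593683418528
yaw 42.9007478289977
```

>>> servo_tool:
  increments:
    - [0,0.05,0,0.1,0,0]
    - [0,0,0,0.1,0,0]
    - [0,0,0,0,0,0]

```text
clock: 21.3
position: [0.5107, -0.2327, 0.1016]
orientation: [[-0.001, 0.853, 0.522], [0.001, 0.522, -0.853], [-1.0, -0.001, -0.001]]
contact_force: [1.0, 2.8, 0.6]
width: 0.158
```

```bash
cat > f.py <<'E'
from h import *
s=show(); print("tool-frame F",(s["orientation"].T@s["contact_force"]).round(1),"M",(s["orientation"].T@s["moment"]).round(3), s["width"]*87); R=s["orientation"]; print("yaw",np.rad2deg(np.arctan2(R[1,1],R[0,1])))
E
python3 f.py
```

```text
t 21.3 q [-35.9  37.1  98.   -0.   45.  -67.4] p [ 0.5107 -0.2327  0.1016] F [1.  2.8 0.6] M [ 0.13 -0.1  -0.06] w 0.158
tool-frame F [-0.6  2.3 -1.8] M [0.062 0.061 0.157] 13.783048710134608
yaw 31.471554636789897
```

>>> servo_tool:
  increments:
    - [0,0.05,0,0.1,0,0]
    - [0,0,0,0.1,0,0]
    - [0,0,0,0,0,0]

```text
clock: 21.6
position: [0.5111, -0.2326, 0.1016]
orientation: [[-0.001, 0.939, 0.343], [0.001, 0.343, -0.939], [-1.0, -0.001, -0.001]]
contact_force: [-0.5, 1.9, 1.6]
width: 0.16
```

```bash
python3 f.py; python3 - <<'E'
from h import *
r=cams(); cv2.imwrite("pics/side15.png",r["side"]["color"]); cv2.imwrite("pics/top15.png",r["top"]["color"])
x0,y0,f=300,180,8; c=cv2.resize(r["side"]["color"][y0:y0+60,x0:x0+60],None,fx=f,fy=f,interpolation=cv2.INTER_CUBIC)
x1,y1=305,195; ct=cv2.resize(r["top"]["color"][y1:y1+60,x1:x1+40],None,fx=8,fy=8,interpolation=cv2.INTER_CUBIC)
cv2.imwrite("pics/s15z.png",np.hstack([c,ct]))
E
```

```text
t 21.6 q [-35.9  37.1  97.9  -0.   45.  -55.9] p [ 0.5111 -0.2326  0.1016] F [-0.5  1.9  1.6] M [ 0.05  0.01 -0.06] w 0.16
tool-frame F [-1.6  0.2 -1.9] M [0.061 0.052 0.003] 13.9561510684875
yaw 20.035971697585968
```

View pics/s15z.png

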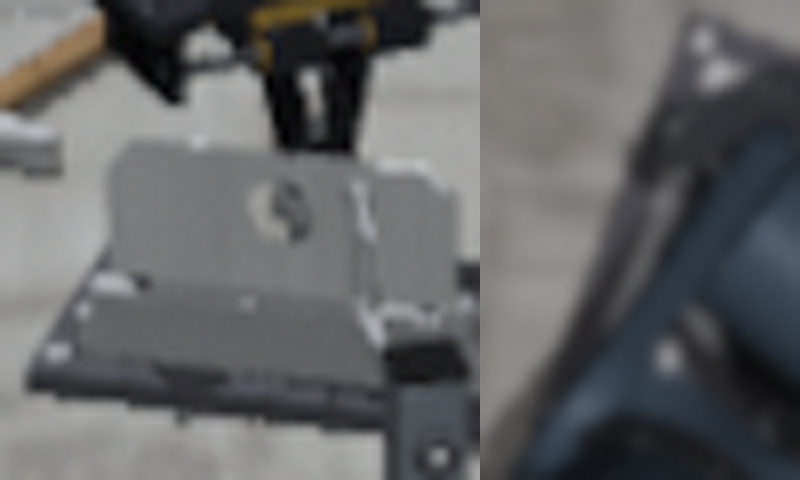

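>>> servo_tool:
  increments:
    - [0,0,0,0.06,0,0]
    - [0,0,0,0.06,0,0]

```text
clock: 21.9
position: [0.5113, -0.2325, 0.1016]
orientation: [[-0.001, 0.974, 0.226], [0.001, 0.226, -0.974], [-1.0, -0.001, -0.001]]
contact_force: [0.3, 1.8, 0.9]
width: 0.156
```

```bash
python3 f.py; python3 - <<'E'
from h import *
for n in ("top1","top13","top15"):
    im=cv2.imread(f"pics/{n}.png"); 
a=cv2.imread("pics/side13.png");b=cv2.imread("pics/side15.png")
x0,y0=310,185
cv2.imwrite("pics/cmp.png",np.hstack([cv2.resize(i[y0:y0+45,x0:x0+50],None,fx=8,fy=8,interpolation=cv2.INTER_NEAREST) for i in(a,b)]))
E
```

```text
t 21.9 q [-35.8  37.1  97.9  -0.   45.  -48.9] p [ 0.5113 -0.2325  0.1016] F [0.3 1.8 0.9] M [ 0.17 -0.12  0.26] w 0.156
tool-frame F [-0.9  0.7 -1.7] M [-0.259  0.139  0.152] 13.540489554582189
yaw 13.051670126399019
```

View pics/cmp.png

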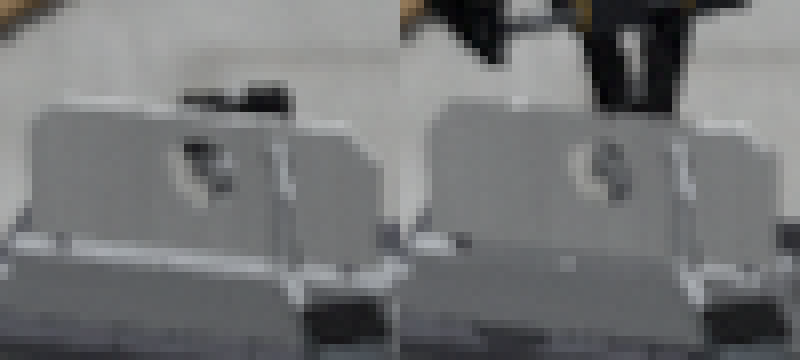

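>>> servo_tool:
  increments:
    - [0,0,0,0.05,0,0]
    - [0,0,0,0,0,0]
    - [0,0,0,0,0,0]

```text
clock: 22.2
position: [0.5114, -0.2325, 0.1016]
orientation: [[-0.001, 0.984, 0.177], [0.001, 0.177, -0.984], [-1.0, -0.001, -0.001]]
contact_force: [0.3, 1.7, 0.5]
width: 0.158
```

```bash
python3 f.py
```

```text
t 22.2 q [-35.8  37.1  97.9   0.   45.  -46.1] p [ 0.5114 -0.2325  0.1016] F [0.3 1.7 0.5] M [ 0.2  -0.09  0.15] w 0.158
tool-frame F [-0.5  0.5 -1.6] M [-0.148  0.181  0.126] 13.758466760767568
yaw 10.211910813046934
```

>>> servo_tool:
  increments:
    - [0,0,0,0,0,0]
    - [0,0,0,0,0,0]
    - [0,0,0,0,0,0]
    - [0,0,0,0,0,0]
    - [0,0,0,0,0,0]
  grip: 0.6
  squeeze: 20

```text
clock: 22.7
position: [0.5113, -0.2327, 0.1015]
orientation: [[-0.001, 0.985, 0.175], [0.001, 0.175, -0.985], [-1.0, -0.001, -0.001]]
contact_force: [-0.8, 0.8, 0.3]
width: 0.393
```

>>> servo_tool:
  increments:
    - [-1,0,0,0,0,0]
    - [-2,0,0,0,0,0]
    - [-4,0,0,0,0,0]
    - [-4,0,0,0,0,0]
    - [-4,0,-3,0,0,0]
    - [-2,-4,0,0,0,0]
    - [0,-4.5,0,0,0,0]
    - [0,-4.5,0,0,0,0]
    - [0,-4.5,0,0,0,0]
    - [0,0,0,0,0,0]

```text
clock: 23.7
position: [0.3294, -0.2326, 0.272]
orientation: [[-0.004, 0.985, 0.171], [0.002, 0.171, -0.985], [-1.0, -0.004, -0.003]]
contact_force: [0.5, 0.7, -1.1]
width: 0.399
```

```bash
python3 f.py; python3 - <<'E'
from h import *
r=cams(); cv2.imwrite("pics/side16.png",r["side"]["color"]); cv2.imwrite("pics/top16.png",r["top"]["color"])
x0,y0,f=300,180,8; c=cv2.resize(r["side"]["color"][y0:y0+60,x0:x0+60],None,fx=f,fy=f,interpolation=cv2.INTER_CUBIC)
x1,y1=310,195; ct=cv2.resize(r["top"]["color"][y1:y1+60,x1:x1+40],None,fx=8,fy=8,interpolation=cv2.INTER_CUBIC)
cv2.imwrite("pics/s16z.png",np.hstack([c,ct]))
E
```

```text
t 23.7 q [-51.1  10.7 109.7  -0.1  59.9 -60.9] p [ 0.3294 -0.2326  0.272 ] F [ 0.5  0.7 -1.1] M [-0.1   0.03 -0.03] w 0.399
tool-frame F [ 1.1  0.6 -0.6] M [ 0.031 -0.09  -0.048] 34.675194897353315
yaw 9.822440188216653
```

View pics/s16z.png

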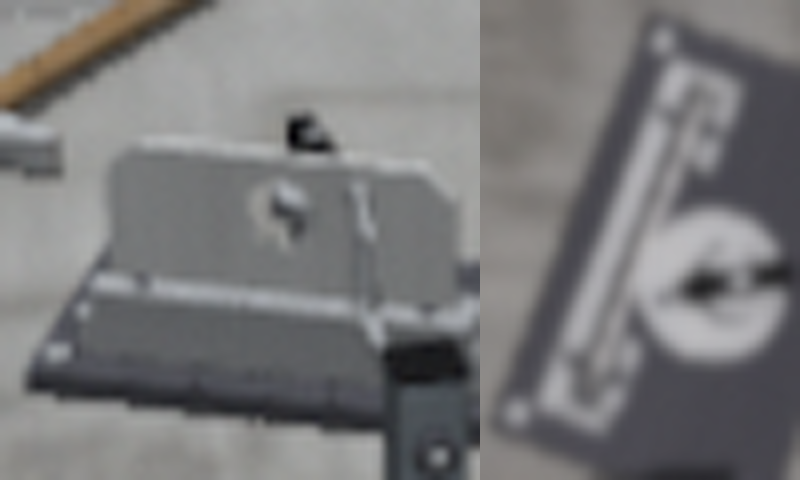

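View pics/top16.png

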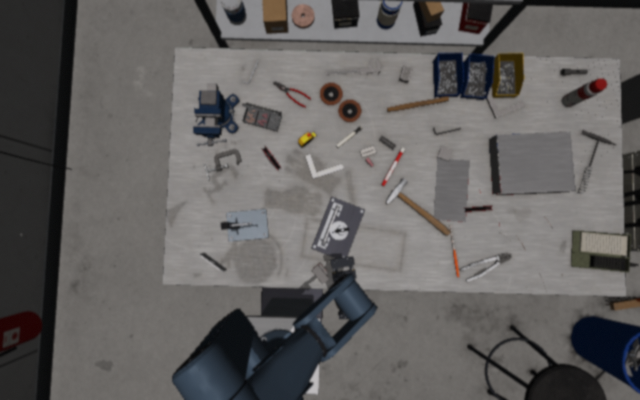

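```bash
python3 - <<'E'
from h import *
g=cv2.cvtColor(cv2.imread("pics/top16.png"),cv2.COLOR_BGR2GRAY).astype(int)
ex,ey=jfr(); pts=[];fp=[]
for v in range(213,236):
    uf=328.1+(220-v)*.395
    i=int(round(uf+4.2)); us=np.arange(i-2,i+3); j=us[np.argmax(g[v,us])]; a,b,c=g[v,j-1:j+2]; pu=j+.5*(a-c)/(a-2*b+c+1e-9)
    P=onz("top",pu,v,.115); 
    i=int(round(uf)); us=np.arange(i-2,i+3); j=us[np.argmax(g[v,us])]; a,b,c=g[v,j-1:j+2]; fu=j+.5*(a-c)/(a-2*b+c+1e-9); F=onz("top",fu,v,.05)
    pts.append([ex@(P-JO),ey@(P-JO)]); fp.append([ex@(F-JO),ey@(F-JO)])
pts=np.array(pts)*1000; fp=np.array(fp)*1000; print(np.c_[pts,fp].round(1))
# bar yaw
d=[onz("top",*p,.103) for p in((336.5,230.2),(347.5,229.2))]; e=d[1]-d[0]; print("bar yaw",np.rad2deg(np.arctan2(e[1],e[0])))
s0=cv2.imread("pics/side0.png");s1=cv2.imread("pics/side16.png"); t0=cv2.imread("pics/top0.png"); t1=cv2.imread("pics/top16.png")
for n,a,b,x,y,w,h in(("clamp",t0,t1,200,140,45,35),("square",t0,t1,300,148,48,35),("hammer",t0,t1,380,175,75,65),("magnet",t0,t1,258,142,28,30),("magnetS",s0,s1,238,235,40,45),("gclampS",s0,s1,235,285,60,45)): print(n,np.abs(a[y:y+h,x:x+w].astype(int)-b[y:y+h,x:x+w]).mean().round(2))
E
```

```text
[[      50.7       -2.3       47.3       13.1]
 [      52.8      -18.        43.        13.2]
 [      41.6       -0.2       38.7       13.2]
 [      37.5       -0.2       34.4       13.2]
 [      33.3       -0.1       30.1       13.2]
 [      29.4       -0.5       25.8       13. ]
 [      25.4       -0.8       21.5       13. ]
 [      21.        -0.        17.4       12.8]
 [      17.1       -0.5       13.1       12.7]
 [      13.2       -1.2        8.7       12.9]
 [       9.5       -2.1        4.4       12.9]
 [       0.3       10.7        0.1       13. ]
 [-1013119.2  2549627.7       -4.1       12.8]
 [-1012755.6  2548712.5       -8.4       12.7]
 [-1012755.5  2548712.2      -12.8       12.9]
 [      -8.5       -8.6      -17.1       13. ]
 [     -12.5       -8.8      -21.4       13.1]
 [     -16.4       -9.4      -25.6       12.9]
 [     -20.3       -9.8      -29.8       12.7]
 [     -23.5      -12.1      -34.3       13.1]
 [     -32.3       -0.3      -38.5       13.1]
 [     -36.3       -0.5      -42.8       13. ]
 [     -40.4       -0.6      -47.        12.9]]
bar yaw -83.34920299452686
clamp 3.7
square 4.09
hammer 3.86
magnet 3.76
magnetS 2.29
gclampS 2.54
```

```bash
python3 - <<'E'
from h import *
show()
from plant import close_job
print(close_job())
E
```

```text
t 23.8 q [-50.9  10.9 109.3   0.   59.7 -60.8] p [ 0.3336 -0.2342  0.2726] F [-0.2 -0.4  0.2] M [-0.1   0.04 -0.  ] w 0.397
the job is handed in; nothing more can be done
None
```

I took the larger (160 mm) plate off the hook, stood it in the jig slot, clamped it with the cam and handed the job in at 23.8 s. No verdict was reported.

- **Hook:** The eye passed the barb tilted about 44 degrees. Between moves the measured force was only about the plate's own weight, 2 to 4 N.
- **Seating:** The plate met the slot floor at tool height 0.1017 m, against 0.1015 m expected, so the eye is about 87 mm up.
- **Clamping:** I turned the knob about 1.6 rad clockwise. Near the end, measured while turning, the torque was 0.26 N m, which is the clutch slipping. That puts the slip at roughly 0.6 rad or more; I could not read it directly. Readings taken at rest, before that one, stayed near 0.06 N m and told me nothing about slipping.
- **Final checks:**
    - The plate lies against the fence, parallel to it within about 1 mm.
    - The robot was clear, with forces near zero.
    - The square, magnet, G clamp and hammer showed no visible change.
- **Disagreements:** The two cameras differed from the robot by about 1 to 4 mm, so contact forces fixed the seating height and the knob's centre.
- **Not measured:** I did not measure the final position along the slot directly. The end stops should hold it within 6 mm of the middle.

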